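# Clear the copy stand after a museum shoot

### The arm

A 7-joint arm with a two-finger parallel gripper is mounted at the origin on the work surface. World frame = base frame: x ahead of the robot, y to its left, z up, the work surface at z = 0. Lengths are in m, angles in rad, forces in N, time in s.
With the tool pointing down it reaches from about 0.4 to 0.875 m from the base axis. Payload 19.3 kg.
Tool frame: the origin (TCP) lies midway between the tips of the shut fingers; the grasp point (between the pads) lies manip.pinch_z behind it (manip.pinch_z is the distance from the TCP to the grasp point, in m); z points along the fingers, y is the line along which they close (so a half turn about z gives the same grasp; the last joint's range is limited). The gripper opens to 85 mm and grips with 20 to 120 N. Pads are 22 mm wide; open, the fingers measure 114 mm over their backs; the gripper's body (76 mm by 85 mm) begins 54 mm behind the grasp point. The pads swing forward as they close: fully open they stand 13 mm farther back than shut.
Start: joints at [1.106, 0.521, -0.036, 1.599, 0.021, 1.021, -0.113], TCP at [0.24, -0.577, 0.231] pointing down, gripper open.
Joint ranges: [-2.91, 2.91], [-0.3, 2.13], [-1.5, 1.42], [0.17, 2.43], [-1.26, 4.41], [0.16, 1.93], [-2.52, 2.52]. Speed limits (rad/s): [1.89, 1.89, 2.39, 2.39, 3.01, 3.01, 3.01].

### API

Orientations are given as a rotation vector (axis times angle).
In Python, from bench import manip gives the robot as it stands.
- The arm moves only by the tool apply_moves, never from a script. Its argument "moves" is a list of rows, each an object of numbers: "ax", "ay", "az": the turn, a rotation vector about the tool's x, y, z in degrees; "x", "y", "z": the shift along the tool's x, y, z in m; "gripper": the closure, from -1 (fully open) to 1 (shut). A call has 1 to 20 rows; each row is the pose to reach, as a shift and turn from the pose commanded when the call began, along the tool's axes at that moment; what a row does not reach only later rows make up. A row lasts 1/10 s, in which the tool goes at most 50 mm and 8.59 degrees, less where a joint would pass 70% of its speed; a pose out of reach is approached as far as the arm can. A call with a gripper value outside its range is refused whole. The fingers move at their own pace and stop on an object; "newtons" is the grip in N (left out, the last holds). Time passes only in rows, so rows that repeat a pose let the fingers close. It gives the time, the measured TCP pose, the force, the opening and the grip force at its end, in the units of the state.
- manip.state(): the state, without advancing time (a new reading comes with each control period).
- manip.capture(name): name is "side" or "top"; returns the picture (384x512x3 uint8, blue, green, red); there is no depth.
- manip.camera_info(name): a dict with "vfov" (degrees; the focal length in pixels is half the picture's height over the tangent of half this angle, whatever the lens; pixels are square), "cx", "cy" (the principal point, pixels), "R" (3x3) and "t" (3): a world point X has camera coordinates R X + t. Camera axes: x right, y down, z forward; pixel columns grow to the right and rows downward; lengths in m; the calibration is good to about 2 mm. A picture is of the moment at which its call begins. camera_info takes no time and is no camera call.
- manip.finish_job(): hands the job in; it is judged then, once.
The state is a dict: "clock": time; "joints": joint angles; "qd": joint speeds; "effort": joint torques, N m; "tool_pos": TCP position; "tool_rot": TCP orientation; "wrist_force": force on the tool from outside, world axes, zero at the start; "ft_torque": the same for the moment, N m; "gripper_width": opening from 0.0 (shut) to 1.0 (fully open); "grasp_force": force on a finger pad.
Only numpy, scipy, OpenCV 4.12 (cv2) and the standard library are available. Lean on these libraries where they do the work, as an engineer would, in place of code of your own. Each camera call takes 0.05 s, during which the arm holds its last target. There are 200 camera calls.

### The job

The shoot is over, so clear the grey sheet: lay the large round brooch flat in the dark foam block with the large round well, the small round brooch in the one with the small round well and the rectangular belt plaque in the one with the rectangular well, setting these three down gently rather than dropping them. Put away the two aluminium channels in the white tray as an interlocking pair: the wide one open-up, flat on the tray's floor, and the narrow one open-down on top of it and parallel to it, with one of its flanges standing along the middle of the wide one and the other flange just outside it. Do not disturb the small loupe that stands in the middle of the sheet.

Things in the scene. Friction and masses are not known exactly. Their poses are not given: they have to be found in the camera images.
- large_brooch: loose; larger of two round brooches, upright: dark tarnished-silver disc 62 mm in diameter and 7 mm thick with a brass boss standing on its middle, 26 mm in diameter, top 24 mm above the underside (grip it by the boss). Origin: centre of the underside; z up. About 0.1 kg
- small_brooch: loose; smaller round brooch of the same make: disc 36 mm in diameter and 7 mm thick, brass boss 18 mm in diameter, top 24 mm above the underside. Origin: centre of the underside; z up. About 0.04 kg
- belt_plaque: loose; rectangular belt plaque: dark tarnished-silver plate 64 mm (x) by 40 mm (y) by 6 mm, with a brass box 44 mm (x) by 20 mm (y) on its middle, top 24 mm above the underside (grip the box across its 20 mm). Origin: centre of the underside; z up. About 0.09 kg
- wide_channel: loose; wide aluminium channel section lying open-up: 70 mm long (x), 68 mm wide over its flanges (y), 30 mm high, walls 4 mm (60 mm between the flanges), web at the bottom, flanges pointing up. Origin: centre of the underside of the web; z up. About 0.09 kg
- narrow_channel: loose; narrower aluminium channel section lying open-down: 70 mm long (x), 50 mm wide (y), 30 mm high, walls 4 mm, web on top, standing on its two flanges. Origin: midway between the lower edges of its flanges; z up. About 0.08 kg. Interlocked, its flange edge rests on the wide one's web, 4 mm above the wide one's origin, shifted about 23 mm along y, either way (it tips beyond 34)
- large_round_cradle: fixed; dark foam block 106 x 106 mm, 18 mm high, with a white-floored round well 86 mm in diameter and 6 mm deep in its middle. Origin: centre of the block's underside, on the table (well floor 12 mm above it); z up
- small_round_cradle: fixed; the same block, 106 x 106 x 18 mm, with a round well only 56 mm in diameter, 6 mm deep. Origin: centre of the block's underside (well floor 12 mm above it); z up
- oblong_cradle: fixed; dark foam block 108 mm (x) by 78 mm (y), 18 mm high, with a rectangular well 88 mm (x) by 58 mm (y), 6 mm deep. Origin: centre of the block's underside (well floor 12 mm above it); z up
- prop_tray: fixed; shallow white tray 104 mm (x) by 150 mm (y) outside, 96 x 142 mm inside, floor 3 mm thick, walls 12 mm high over the table. Origin: centre of its underside; z up. The interlocked pair (about 82 mm wide, 70 mm long) fits with its width along the tray's long side (y)
- loupe: loose bystander, to be left alone: small black magnifier standing upright, 32 mm in diameter, 34 mm high, between the foam blocks in the middle of the sheet. Origin: centre of its underside

How it is judged:
At the end, for the whole second after the job is handed in: All at rest: brooches and plaque flat on the floors of their own wells (within 15 mm of centre; small brooch 13, plaque 17); wide channel flat on the tray floor; narrow one resting on its web, parallel within 0.25 rad, ends level within 20 mm, shifted sideways 12 to 34 mm (horizontal distance between large_brooch and large_round_cradle below 0.015 m and z of large_brooch in the frame of large_round_cradle between 0.009 and 0.0145 m and angle between each of large_brooch, small_brooch, belt_plaque's own z axis and vertical below 0.1 rad and linear speed of each of large_brooch, small_brooch, belt_plaque, wide_channel, narrow_channel below 0.02 m/s and horizontal distance between small_brooch and small_round_cradle below 0.013 m and z of small_brooch in the frame of small_round_cradle between 0.009 and 0.0145 m and horizontal distance between belt_plaque and oblong_cradle below 0.017 m and z of belt_plaque in the frame of oblong_cradle between 0.009 and 0.0145 m and horizontal distance between wide_channel and prop_tray below 0.05 m and z of wide_channel in the frame of prop_tray below 0.006 m and angle between wide_channel's own z axis and vertical below 0.06 rad and angle between narrow_channel's own z axis and vertical below 0.08 rad and z of narrow_channel in the frame of wide_channel between 0.001 and 0.008 m and x of narrow_channel in the frame of wide_channel between -0.02 and 0.02 m and angle between the x axis of narrow_channel and the x axis of wide_channel, either way round below 0.25 rad and (y of narrow_channel in the frame of wide_channel between 0.012 and 0.034 m or y of narrow_channel in the frame of wide_channel between -0.034 and -0.012 m)); the robot touches nothing.
It fails at once if the loupe is pushed by more than 15 mm or tipped (distance of loupe from where it was at the start of the episode above 0.015 m or angle between loupe's own z axis and vertical above 0.3 rad).
It fails at once if the large brooch is dropped (moves faster than 0.8 m/s while the fingers do not hold it: a fall of some 30 mm) (linear speed of large_brooch above 0.8 m/s and contact force between large_brooch and the fingers below 0.05 N).
It fails at once if the small brooch is dropped (moves faster than 0.8 m/s while the fingers do not hold it: a fall of some 30 mm) (linear speed of small_brooch above 0.8 m/s and contact force between small_brooch and the fingers below 0.05 N).
It fails at once if the belt plaque is dropped (moves faster than 0.8 m/s while the fingers do not hold it: a fall of some 30 mm) (linear speed of belt_plaque above 0.8 m/s and contact force between belt_plaque and the fingers below 0.05 N).
It also fails if it takes over 118 s, if anything falls off the work surface, if the arm or the gripper's body presses on something with over 40 N, if the wrist force passes 120 N, or if a joint passes its speed limit or range.

## Working session

There is one attempt and no reset: what is moved stays moved. The work goes in short steps, Python scripts to look and compute and a tool call to move; the robot and the scene stay as the last step left them, time stands still between calls to the robot, and variables do not carry over. Pictures are saved under pics/ and viewed, at most 14 in all, crops included, and the job is handed in when it is done.

Besides the shell and the picture viewer there is one more tool, called after "Request:" as name([rows], argument=value, ...), one row to a line, values as JSON. apply_moves: Moves the arm, as the interface text tells. Its arguments: {"type":"object","properties":{"moves":{"type":"array","items":{"type":"object","properties":{"ax":{"type":"number"},"ay":{"type":"number"},"az":{"type":"number"},"x":{"type":"number"},"y":{"type":"number"},"z":{"type":"number"},"gripper":{"type":"number"}}}},"newtons":{"type":"number"}},"required":["moves"]}

```bash
ls; mkdir -p pics; python3 - <<'E'
from bench import manip
import cv2,numpy as np
s=manip.state(); print(s, manip.pinch_z)
for n in("top","side"):
    cv2.imwrite(f"pics/{n}0.png",manip.capture(n)); print(n,manip.camera_info(n))
E
```

```text
pics
{'clock': 0.0, 'joints': array([ 1.10579341,  0.52201825, -0.03630797,  1.59998372,  0.02120928,
        1.02110149, -0.11279536]), 'qd': array([ 0.00161713, -0.00017083,  0.00081671, -0.00016981, -0.00087049,
       -0.0009486 , -0.0010294 ]), 'effort': array([-7.36661023e-04, -9.27115417e+01,  1.97961934e+00, -3.69932735e+01,
        1.78213004e-02,  8.18520872e-03, -5.41916472e-05]), 'tool_pos': array([ 0.24021905, -0.57663708,  0.23073201]), 'tool_rot': array([-3.07952732e+00, -6.15895907e-01,  4.95503329e-04]), 'wrist_force': array([-0.24765822, -0.00708476,  0.1385576 ]), 'ft_torque': array([-0.01539432,  0.00246743,  0.0079597 ]), 'grasp_force': 0.0, 'gripper_width': 0.9957088900449079} 0.0187
top {'vfov': 56.96222292160994, 'cx': 251.97003156376132, 'cy': 192.36967893967167, 'R': array([[ 0.00264168, -0.99999202,  0.00299662],
       [-0.98424815, -0.00312979, -0.17676475],
       [ 0.17677272, -0.00248246, -0.98424857]]), 't': array([0.00836267, 0.49971407, 0.84613404])}
side {'vfov': 53.601315824729525, 'cx': 251.7750617386321, 'cy': 189.8134578493135, 'R': array([[-0.86740272, -0.49736693,  0.01544824],
       [-0.28821231,  0.47684725, -0.83039169],
       [ 0.40564292, -0.72473639, -0.55696588]]), 't': array([0.43662258, 0.17076148, 0.69692044])}
```

View pics/top0.png

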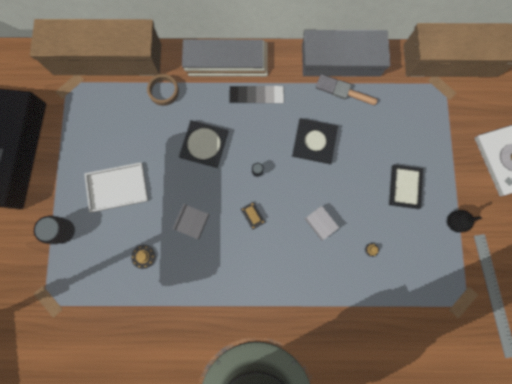

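View pics/side0.png

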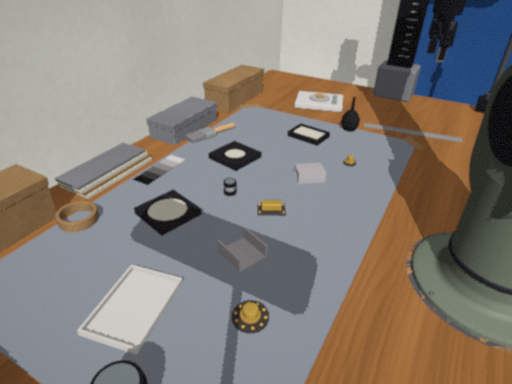

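The top view shows the large brooch at (143,256), small brooch at (373,249), plaque at (253,215), wide channel at (192,221), narrow channel at (323,222), tray at (117,187), wells at (204,144), (316,141) and (407,187), and the loupe at (257,169). The side view agrees: the wide channel is a U open-up at (243,250), and the narrow one is web-up at (310,172).

```bash
cat > h.py <<'E'
from bench import manip
import cv2,numpy as np
from scipy.spatial.transform import Rotation as Ro
def K(n):
    c=manip.camera_info(n); f=192/np.tan(np.radians(c["vfov"]/2)); return c,f
def ray(n,uv,z):
    c,f=K(n); uv=np.atleast_2d(np.array(uv,float))
    d=np.c_[(uv[:,0]-c["cx"])/f,(uv[:,1]-c["cy"])/f,np.ones(len(uv))]@c["R"]
    o=-c["R"].T@c["t"]; return (o+d*((z-o[2])/d[:,2])[:,None])[:,:2]
def proj(n,X):
    c,f=K(n); p=np.atleast_2d(X)@c["R"].T+c["t"]; return p[:,:2]/p[:,2:]*f+[c["cx"],c["cy"]]
E
python3 - <<'E'
from h import *
t=cv2.imread("pics/top0.png"); s=cv2.imread("pics/side0.png")
def blob(n,im,mask,uv,z,name):
    l,lab,st,ce=cv2.connectedComponentsWithStats(mask.astype(np.uint8))
    i=min(range(1,l),key=lambda i:np.hypot(*(ce[i]-uv)) if st[i,4]>12 else 1e9)
    c=cv2.findContours((lab==i).astype(np.uint8),0,1)[0][0][:,0]
    w=ray(n,c,z); r=cv2.minAreaRect((w*1000).astype(np.float32))
    print(n,name,st[i,4],"centroid",ray(n,ce[i],z)[0].round(4),"rect",np.round(r[0],1),np.round(r[1],1),round(r[2],1))
for n,im,P in(("top",t,dict(large_c=(204,144),small_c=(316,141),obl=(407,187),tray=(117,187),lb=(143,256),sb=(373,249),pl=(253,215),nar=(323,222),wide=(192,221))),
              ("side",s,dict(large_c=(167,211),small_c=(235,154),obl=(309,134),tray=(132,305),lb=(250,312),sb=(350,160),pl=(271,208)))):
    hsv=cv2.cvtColor(im,cv2.COLOR_BGR2HSV).astype(int); H,S,V=hsv[...,0],hsv[...,1],hsv[...,2]
    for k,uv in P.items():
        print(k,im[uv[1],uv[0]],hsv[uv[1],uv[0]],end=' ')
        if k in("lb","sb","pl"): m=(H>8)&(H<35)&(S>90);z=.024
        elif k=="wide": m=(V<110)&(S<55)&(V>50); z=.03
        elif k=="nar": m=(S<35)&(V>125); z=.03
        else: m=(S<50)&(V>110) if k!="tray" else (S<45)&(V>140); z=.012
        blob(n,im,m,uv,z,k)
a=cv2.resize(t[190:260,165:245],None,fx=5,fy=5,interpolation=2)
b=cv2.resize(s[215:285,200:280],None,fx=5,fy=5,interpolation=2)
c=cv2.resize(t[190:240,290:355],None,fx=5,fy=5,interpolation=2)
d=cv2.resize(t[155:220,75:160],None,fx=5,fy=5,interpolation=2)
o=np.zeros((600,800,3),np.uint8)
for im,x,y in((a,0,0),(b,400,0),(c,0,350),(d,375,350)):
    h=min(im.shape[0],600-y); w=min(im.shape[1],800-x); o[y:y+h,x:x+w]=im[:h,:w]
cv2.imwrite("pics/z.png",o)
E
```

```text
large_c [124 134 133] [ 33  19 134] top large_c 738 centroid [0.6389 0.1394] rect [639.6 139.9] [80.2 82.1] 46.8
small_c [183 200 198] [ 34  22 200] top small_c 347 centroid [ 0.6484 -0.1595] rect [ 648.9 -159. ] [53.7 56.3] 88.6
obl [184 200 200] [ 30  20 200] top obl 761 centroid [ 0.5234 -0.3956] rect [ 523.9 -395.6] [59.2 90.8] 82.3
tray [200 202 201] [ 45   3 202] top tray 13 centroid [0.7859 0.2402] rect [787.7 240.6] [ 9.5 18. ] 60.0
lb [ 87 139 169] [ 19 124 169] top lb 138 centroid [0.3404 0.2841] rect [340.4 283.9] [31.9 30.2] 64.6
sb [ 83 136 165] [ 19 127 165] top sb 88 centroid [ 0.359  -0.2918] rect [ 358.9 -291.4] [25.6 23.6] 43.9
pl [ 86 134 162] [ 19 120 162] top pl 146 centroid [0.4462 0.0084] rect [446.2   8.5] [44.4 21.5] 29.7
nar [168 166 168] [150   3 168] top nar 66982 centroid [ 0.4949 -0.0111] rect [5.145e+02 1.000e-01] [ 578.2 1027.1] 0.1
wide [117 114 116] [140   7 117] top wide 8465 centroid [0.4436 0.1899] rect [409.8 214.3] [307.9 600.1] 52.9
large_c [130 142 144] [ 26  25 144] side large_c 644 centroid [0.6412 0.1397] rect [642.9 137.3] [83.2 78.7] 31.0
small_c [190 204 207] [ 25  21 207] side small_c 149 centroid [ 0.6515 -0.1606] rect [ 652.1 -161.1] [53.7 47.3] 31.5
obl [189 203 206] [ 25  21 206] side obl 227 centroid [ 0.5262 -0.3979] rect [ 527.3 -398.5] [57.9 89.4] 81.7
tray [198 204 207] [ 20  11 207] side tray 58981 centroid [0.4827 0.2362] rect [519.7  13.7] [ 603.8 1039.2] 0.7
lb [ 72 152 188] [ 21 157 188] side lb 438 centroid [0.3368 0.2979] rect [334.7 301. ] [34.5 55.6] 36.6
sb [ 65 141 173] [ 21 159 173] side sb 72 centroid [ 0.3547 -0.2705] rect [ 352.8 -273.8] [51.2 26.3] 89.2
pl [ 63 141 175] [ 21 163 175] side pl 255 centroid [0.4408 0.0241] rect [440.4  25.8] [56.7 48.4] 29.1
```

View pics/z.png

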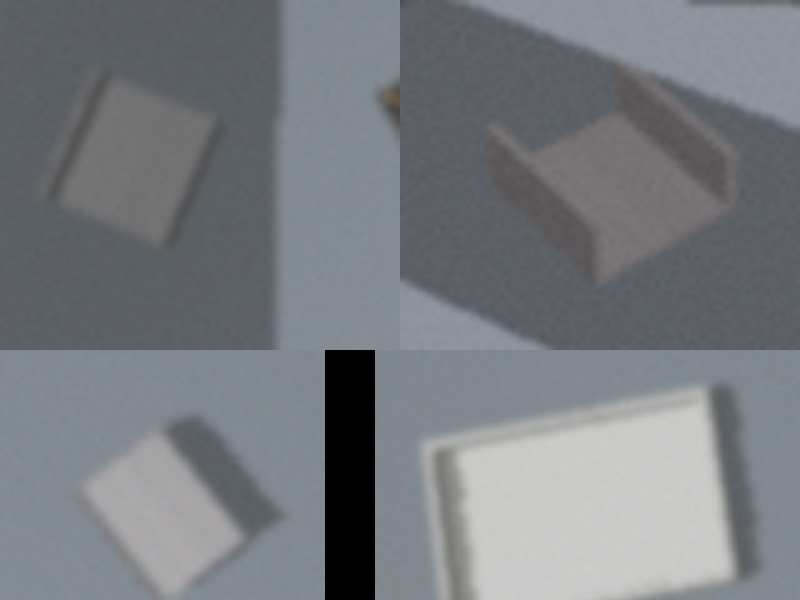

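The crops show the wide channel's flanges running from (184,204) to (173,229) and (209,214) to (198,239) in the top view. Narrow web corners are near (306,218), (322,206), (339,228) and (323,239). The tray's top edge runs from (84,173) to (142,163).

```bash
python3 - <<'E'
from h import *
t=cv2.imread("pics/top0.png"); s=cv2.imread("pics/side0.png")
c,f=K("top");print("cam",(-c["R"].T@c["t"]).round(3), (lambda c:-c["R"].T@c["t"])(K("side")[0]).round(3))
T=dict(wideT=("top",[(184.4,204),(208.6,214),(198,239.4),(173.4,229.4)]),wideS=("side",[(218,240),(244.8,228),(267.6,245),(239.5,260.5)]),
 narT=("top",[(306,218),(321.6,206),(339,228),(323,239.4)]))
for k,(n,p) in T.items():
    w=ray(n,p,.03)*1000; e=np.diff(np.r_[w,w[:1]],axis=0)
    print(k,w.mean(0).round(1),"sides",np.hypot(*e.T).round(1),"ang",np.degrees(np.arctan2(e[:,1],e[:,0])).round(1))
for n,im,P in(("top",t,dict(tray=(117,187,.008,.012),nar=(323,222,.03,.03),wide=(192,221,.03,.03))),("side",s,dict(tray=(132,305,.01,.012),wide=(243,250,.01,.01),nar=(310,172,.02,.02)))):
    S=cv2.cvtColor(im,cv2.COLOR_BGR2HSV)[...,1]; S=cv2.GaussianBlur(S,(3,3),0)
    V=im.max(2)
    for k,(u,v,z,_) in P.items():
        m=((S<22)&(V>(150 if k!="wide" else 60))).astype(np.uint8)
        l,lab,st,ce=cv2.connectedComponentsWithStats(m); i=lab[v,u]
        cc=cv2.findContours((lab==i).astype(np.uint8),0,1)[0][0][:,0]
        r=cv2.minAreaRect((ray(n,cc,z)*1000).astype(np.float32)); print(n,k,i,st[i],[np.round(q,1) for q in r])
from numpy import hypot
print("loupe top",ray("top",(257.5,168),.034),"side",ray("side",(230,181),.034))
# triangulate bosses quickly: boss top centre ellipses
for k,b in dict(lb=(.3404,.2841),sb=(.359,-.2918),pl=(.4462,.0084)).items(): print(k,proj("side",[*b,.012]).round(1))
E
```

```text
cam [0.342 0.012 0.921] [0.145 0.641 0.523]
wideT [427.  162.9] sides [67.1 68.5 67.2 69.2] ang [-112.2  158.7   68.4  -21.4]
wideS [428.4 167.8] sides [63.6 67.  67.8 70.2] ang [-114.2  161.4   68.8  -22.1]
narT [ 425.  -167.9] sides [50.8 69.7 50.1 67.6] ang [ -52.8 -143.   124.7   37.6]
top tray 190 [  83  162   64   49 2241] [array([521.4, 370.9]), array([109.7, 154.5]), np.float64(11.7)]
top nar 192 [307 207  31  33 539] [array([ 425.7, -166.7]), array([73.7, 48.2]), np.float64(37.0)]
top wide 63 [171 203  39  37 927] [array([428.4, 164.6]), array([79.1, 76. ]), np.float64(68.4)]
side tray 121 [  76  263  106   90 5099] [array([522. , 370.9]), array([111.4, 163. ]), np.float64(11.9)]
side wide 123 [ 217  226   52   47 1378] [array([433. , 160.5]), array([ 94.4, 101.5]), np.float64(69.0)]
side nar 47 [293 161  35  25 667] [array([ 421.8, -162. ]), array([ 85.7, 118. ]), np.float64(31.5)]
loupe top [[ 0.56546975 -0.00430248]] side [[ 0.56490186 -0.00163291]]
lb [[251.9 310.8]]
sb [[350.  160.1]]
pl [[271.8 205.7]]
```

```bash
cat >> h.py <<'E'
def plan(calls,start=None):
    "calls: lists of (x,y,z,yaw_deg); prints each waypoint in the tool axes of that call's start"
    s=manip.state(); R=Ro.from_rotvec(s["tool_rot"]).as_matrix()
    cur=np.r_[s["tool_pos"],np.degrees(np.arctan2(R[1,0],R[0,0]))] if start is None else np.array(start,float)
    print("t",round(s["clock"],2),"pose",cur.round(4),"tilt",R[2].round(4),"w",round(s["gripper_width"],3),"gf",round(s["grasp_force"],1),"j7",s["joints"][6].round(2))
    for c in calls:
        print("call"); a=np.radians(cur[3])
        for w in c:
            w=np.array(w,float); d=w-cur; dy=(d[3]+180)%360-180
            print("  x %.4f y %.4f z %.4f az %.1f"%(d[0]*np.cos(a)+d[1]*np.sin(a),d[0]*np.sin(a)-d[1]*np.cos(a),-d[2],-dy))
        cur=w
E
python3 - <<'E'
from h import *
plan([[(.359,-.292,.10,40),(.359,-.292,.010,40)],[(.359,-.292,.12,40),(.650,-.160,.12,40),(.650,-.160,.027,40),(.650,-.160,.0225,40)]])
E
```

```text
t 0.1 pose [ 0.2403 -0.5767  0.2308 22.6213] tilt [-1.e-04 -1.e-03 -1.e+00] w 0.998 gf 0.0 j7 -0.11
call
  x 0.2191 y -0.2171 z 0.1308 az -17.4
  x 0.2191 y -0.2171 z 0.2208 az -17.4
call
  x 0.0000 y 0.0000 z -0.1100 az -0.0
  x 0.3078 y 0.0859 z -0.1100 az -0.0
  x 0.3078 y 0.0859 z -0.0170 az -0.0
  x 0.3078 y 0.0859 z -0.0125 az -0.0
```

Request:
apply_moves([
  {"x":0.219,"y":-0.217,"z":0.131,"az":-17.4},
  {"x":0.219,"y":-0.217,"z":0.131,"az":-17.4},
  {"x":0.219,"y":-0.217,"z":0.131,"az":-17.4},
  {"x":0.219,"y":-0.217,"z":0.131,"az":-17.4},
  {"x":0.219,"y":-0.217,"z":0.131,"az":-17.4},
  {"x":0.219,"y":-0.217,"z":0.131,"az":-17.4},
  {"x":0.219,"y":-0.217,"z":0.131,"az":-17.4},
  {"x":0.219,"y":-0.217,"z":0.131,"az":-17.4},
  {"x":0.219,"y":-0.217,"z":0.131,"az":-17.4},
  {"x":0.219,"y":-0.217,"z":0.131,"az":-17.4},
  {"x":0.219,"y":-0.217,"z":0.171,"az":-17.4},
  {"x":0.219,"y":-0.217,"z":0.171,"az":-17.4},
], newtons=40)

```text
schema error: expected keys ax, ay, az, x, y, z, gripper
```

Request:
apply_moves([
  {"ax":0,"ay":0,"az":-17.4,"x":0.219,"y":-0.217,"z":0.131,"gripper":-1},
  {"ax":0,"ay":0,"az":-17.4,"x":0.219,"y":-0.217,"z":0.131,"gripper":-1},
  {"ax":0,"ay":0,"az":-17.4,"x":0.219,"y":-0.217,"z":0.131,"gripper":-1},
  {"ax":0,"ay":0,"az":-17.4,"x":0.219,"y":-0.217,"z":0.131,"gripper":-1},
  {"ax":0,"ay":0,"az":-17.4,"x":0.219,"y":-0.217,"z":0.131,"gripper":-1},
  {"ax":0,"ay":0,"az":-17.4,"x":0.219,"y":-0.217,"z":0.131,"gripper":-1},
  {"ax":0,"ay":0,"az":-17.4,"x":0.219,"y":-0.217,"z":0.131,"gripper":-1},
  {"ax":0,"ay":0,"az":-17.4,"x":0.219,"y":-0.217,"z":0.131,"gripper":-1},
  {"ax":0,"ay":0,"az":-17.4,"x":0.219,"y":-0.217,"z":0.171,"gripper":-1},
  {"ax":0,"ay":0,"az":-17.4,"x":0.219,"y":-0.217,"z":0.171,"gripper":-1},
  {"ax":0,"ay":0,"az":-17.4,"x":0.219,"y":-0.217,"z":0.171,"gripper":-1},
], newtons=40)

```text
clock: 1.2
tool_pos: [0.3585, -0.2927, 0.0605]
tool_rot: [-2.951, -1.074, 0.002]
wrist_force: [-1.2, -0.3, 0.3]
gripper_width: 0.999
grasp_force: 0.0
```

Request:
apply_moves([
  {"ax":0,"ay":0,"az":0,"x":0,"y":0,"z":0.04,"gripper":-1},
  {"ax":0,"ay":0,"az":0,"x":0,"y":0,"z":0.05,"gripper":-1},
  {"ax":0,"ay":0,"az":0,"x":0,"y":0,"z":0.05,"gripper":1},
  {"ax":0,"ay":0,"az":0,"x":0,"y":0,"z":0.05,"gripper":1},
  {"ax":0,"ay":0,"az":0,"x":0,"y":0,"z":0.05,"gripper":1},
  {"ax":0,"ay":0,"az":0,"x":0,"y":0,"z":0.05,"gripper":1},
  {"ax":0,"ay":0,"az":0,"x":0,"y":0,"z":0.05,"gripper":1},
  {"ax":0,"ay":0,"az":0,"x":0,"y":0,"z":0.05,"gripper":1},
  {"ax":0,"ay":0,"az":0,"x":0,"y":0,"z":0.05,"gripper":1},
  {"ax":0,"ay":0,"az":0,"x":0,"y":0,"z":0.05,"gripper":1},
], newtons=40)

```text
clock: 2.2
tool_pos: [0.3594, -0.2927, 0.0112]
tool_rot: [2.951, 1.074, 0.001]
wrist_force: [-1.9, 1.6, 15.8]
gripper_width: 0.187
grasp_force: 38.7
```

Request:
apply_moves([
  {"ax":0,"ay":0,"az":0,"x":0,"y":0,"z":-0.03,"gripper":1},
  {"ax":0,"ay":0,"az":0,"x":0,"y":0,"z":-0.07,"gripper":1},
  {"ax":0,"ay":0,"az":0,"x":0,"y":0,"z":-0.11,"gripper":1},
  {"ax":0,"ay":0,"az":0,"x":0.308,"y":0.086,"z":-0.11,"gripper":1},
  {"ax":0,"ay":0,"az":0,"x":0.308,"y":0.086,"z":-0.11,"gripper":1},
  {"ax":0,"ay":0,"az":0,"x":0.308,"y":0.086,"z":-0.11,"gripper":1},
  {"ax":0,"ay":0,"az":0,"x":0.308,"y":0.086,"z":-0.11,"gripper":1},
  {"ax":0,"ay":0,"az":0,"x":0.308,"y":0.086,"z":-0.11,"gripper":1},
  {"ax":0,"ay":0,"az":0,"x":0.308,"y":0.086,"z":-0.11,"gripper":1},
  {"ax":0,"ay":0,"az":0,"x":0.308,"y":0.086,"z":-0.11,"gripper":1},
  {"ax":0,"ay":0,"az":0,"x":0.308,"y":0.086,"z":-0.06,"gripper":1},
  {"ax":0,"ay":0,"az":0,"x":0.308,"y":0.086,"z":-0.06,"gripper":1},
  {"ax":0,"ay":0,"az":0,"x":0.308,"y":0.086,"z":-0.06,"gripper":1},
])

```text
clock: 3.5
tool_pos: [0.6495, -0.1604, 0.0705]
tool_rot: [-2.951, -1.074, 0.003]
wrist_force: [-0.0, -0.3, -0.5]
gripper_width: 0.184
grasp_force: 39.4
```

```bash
python3 - <<'E'
from h import *
plan([])
a=[cv2.resize(manip.capture(n),None,fx=2,fy=2) for n in("top","side")]
p=[proj(n,[.65,-.16,.07])[0]*2 for n in("top","side")]
cv2.imwrite("pics/sb1.png",np.hstack([i[max(0,int(v)-200):int(v)+200,int(u)-190:int(u)+190][:390] if 0 else cv2.getRectSubPix(i,(390,390),(float(u),float(v))) for i,(u,v) in zip(a,p)]))
E
```

```text
t 3.5 pose [ 0.6495 -0.1604  0.0705 39.9993] tilt [-0.0014 -0.0014 -1.    ] w 0.184 gf 39.4 j7 -0.82
```

View pics/sb1.png

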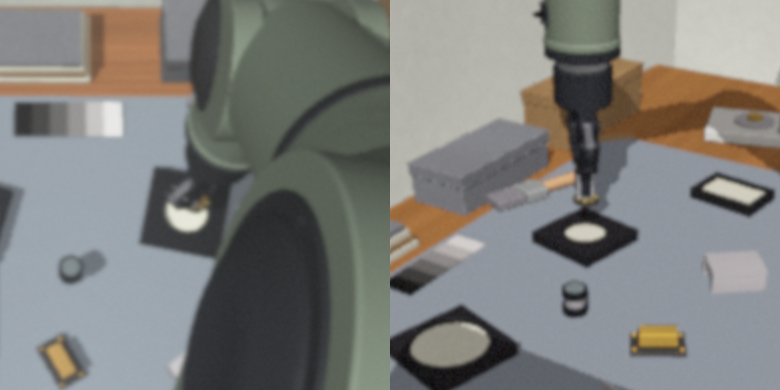

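The small brooch hangs level over its well: it sits at (185,200) in the left half and (585,205) in the right half.

Request:
apply_moves([
  {"ax":0,"ay":0,"az":0,"x":0.0005,"y":0,"z":0.03,"gripper":1},
  {"ax":0,"ay":0,"az":0,"x":0.0005,"y":0,"z":0.04,"gripper":1},
  {"ax":0,"ay":0,"az":0,"x":0.0005,"y":0,"z":0.044,"gripper":1},
  {"ax":0,"ay":0,"az":0,"x":0.0005,"y":0,"z":0.0465,"gripper":1},
  {"ax":0,"ay":0,"az":0,"x":0.0005,"y":0,"z":0.0475,"gripper":1},
  {"ax":0,"ay":0,"az":0,"x":0.0005,"y":0,"z":0.0475,"gripper":1},
])

```text
clock: 4.2
tool_pos: [0.651, -0.16, 0.0235]
tool_rot: [2.952, 1.075, 0.001]
wrist_force: [0.1, 0.4, -1.5]
gripper_width: 0.186
grasp_force: 39.4
```

Request:
apply_moves([
  {"ax":0,"ay":0,"az":0,"x":0,"y":0,"z":0.001,"gripper":1},
  {"ax":0,"ay":0,"az":0,"x":0,"y":0,"z":0.002,"gripper":1},
  {"ax":0,"ay":0,"az":0,"x":0,"y":0,"z":0.002,"gripper":1},
])

```text
clock: 4.5
tool_pos: [0.6511, -0.16, 0.0231]
tool_rot: [2.951, 1.074, 0.002]
wrist_force: [-10.3, 1.7, 28.2]
gripper_width: 0.187
grasp_force: 42.4
```

```bash
python3 - <<'E'
from h import *
plan([[(.65,-.16,.12,40),(.446,.0085,.12,29.7),(.446,.0085,.0115,29.7)],[(.446,.0085,.12,29.7),(.525,-.397,.12,-8),(.525,-.397,.07,-8)]],)
E
```

```text
t 4.5 pose [ 6.51100e-01 -1.60000e-01  2.31000e-02  4.00034e+01] tilt [ 7.0e-04  1.1e-03 -1.0e+00] w 0.187 gf 42.4 j7 -0.83
call
  x -0.0009 y -0.0007 z -0.0969 az 0.0
  x -0.0488 y -0.2609 z -0.0969 az 10.3
  x -0.0488 y -0.2609 z 0.0116 az 10.3
call
  x 0.0000 y 0.0000 z -0.1085 az -0.0
  x -0.1323 y 0.3914 z -0.1085 az 37.7
  x -0.1323 y 0.3914 z -0.0585 az 37.7
```

Request:
apply_moves([
  {"ax":0,"ay":0,"az":0,"x":0,"y":0,"z":-0.001,"gripper":-1},
  {"ax":0,"ay":0,"az":0,"x":0,"y":0,"z":-0.001,"gripper":-1},
  {"ax":0,"ay":0,"az":0,"x":0,"y":0,"z":-0.001,"gripper":-1},
  {"ax":0,"ay":0,"az":0,"x":0,"y":0,"z":-0.001,"gripper":-1},
  {"ax":0,"ay":0,"az":0,"x":0,"y":0,"z":-0.001,"gripper":-1},
  {"ax":0,"ay":0,"az":0,"x":0,"y":0,"z":-0.05,"gripper":-1},
  {"ax":0,"ay":0,"az":0,"x":0,"y":0,"z":-0.097,"gripper":-1},
  {"ax":0,"ay":0,"az":10.3,"x":-0.049,"y":-0.261,"z":-0.097,"gripper":-1},
  {"ax":0,"ay":0,"az":10.3,"x":-0.049,"y":-0.261,"z":-0.097,"gripper":-1},
  {"ax":0,"ay":0,"az":10.3,"x":-0.049,"y":-0.261,"z":-0.097,"gripper":-1},
  {"ax":0,"ay":0,"az":10.3,"x":-0.049,"y":-0.261,"z":-0.097,"gripper":-1},
  {"ax":0,"ay":0,"az":10.3,"x":-0.049,"y":-0.261,"z":-0.097,"gripper":-1},
  {"ax":0,"ay":0,"az":10.3,"x":-0.049,"y":-0.261,"z":-0.097,"gripper":-1},
  {"ax":0,"ay":0,"az":10.3,"x":-0.049,"y":-0.261,"z":-0.097,"gripper":-1},
  {"ax":0,"ay":0,"az":10.3,"x":-0.049,"y":-0.261,"z":-0.05,"gripper":-1},
  {"ax":0,"ay":0,"az":10.3,"x":-0.049,"y":-0.261,"z":-0.01,"gripper":-1},
  {"ax":0,"ay":0,"az":10.3,"x":-0.049,"y":-0.261,"z":0.009,"gripper":-1},
  {"ax":0,"ay":0,"az":10.3,"x":-0.049,"y":-0.261,"z":0.011,"gripper":-1},
])

```text
clock: 6.3
tool_pos: [0.4448, 0.0078, 0.0077]
tool_rot: [-3.037, -0.805, 0.005]
wrist_force: [0.4, 0.0, 0.9]
gripper_width: 1.0
grasp_force: 0.0
```

Request:
apply_moves([
  {"ax":0,"ay":0,"az":0,"x":0,"y":0,"z":0,"gripper":1},
  {"ax":0,"ay":0,"az":0,"x":0,"y":0,"z":0,"gripper":1},
  {"ax":0,"ay":0,"az":0,"x":0,"y":0,"z":0,"gripper":1},
  {"ax":0,"ay":0,"az":0,"x":0,"y":0,"z":0,"gripper":1},
  {"ax":0,"ay":0,"az":0,"x":0,"y":0,"z":0,"gripper":1},
  {"ax":0,"ay":0,"az":0,"x":0,"y":0,"z":0,"gripper":1},
  {"ax":0,"ay":0,"az":0,"x":0,"y":0,"z":0,"gripper":1},
  {"ax":0,"ay":0,"az":0,"x":0,"y":0,"z":0,"gripper":1},
])

```text
clock: 7.1
tool_pos: [0.4457, 0.0085, 0.0106]
tool_rot: [3.036, 0.805, 0.002]
wrist_force: [-2.0, -0.9, 15.3]
gripper_width: 0.219
grasp_force: 38.8
```

Request:
apply_moves([
  {"ax":0,"ay":0,"az":0,"x":0,"y":0,"z":-0.03,"gripper":1},
  {"ax":0,"ay":0,"az":0,"x":0,"y":0,"z":-0.07,"gripper":1},
  {"ax":0,"ay":0,"az":0,"x":0,"y":0,"z":-0.11,"gripper":1},
  {"ax":0,"ay":0,"az":37.7,"x":-0.132,"y":0.391,"z":-0.11,"gripper":1},
  {"ax":0,"ay":0,"az":37.7,"x":-0.132,"y":0.391,"z":-0.11,"gripper":1},
  {"ax":0,"ay":0,"az":37.7,"x":-0.132,"y":0.391,"z":-0.11,"gripper":1},
  {"ax":0,"ay":0,"az":37.7,"x":-0.132,"y":0.391,"z":-0.11,"gripper":1},
  {"ax":0,"ay":0,"az":37.7,"x":-0.132,"y":0.391,"z":-0.11,"gripper":1},
  {"ax":0,"ay":0,"az":37.7,"x":-0.132,"y":0.391,"z":-0.11,"gripper":1},
  {"ax":0,"ay":0,"az":37.7,"x":-0.132,"y":0.391,"z":-0.11,"gripper":1},
  {"ax":0,"ay":0,"az":37.7,"x":-0.132,"y":0.391,"z":-0.11,"gripper":1},
  {"ax":0,"ay":0,"az":37.7,"x":-0.132,"y":0.391,"z":-0.11,"gripper":1},
  {"ax":0,"ay":0,"az":37.7,"x":-0.132,"y":0.391,"z":-0.11,"gripper":1},
  {"ax":0,"ay":0,"az":37.7,"x":-0.132,"y":0.391,"z":-0.06,"gripper":1},
  {"ax":0,"ay":0,"az":37.7,"x":-0.132,"y":0.391,"z":-0.03,"gripper":1},
  {"ax":0,"ay":0,"az":37.7,"x":-0.132,"y":0.391,"z":-0.03,"gripper":1},
  {"ax":0,"ay":0,"az":37.7,"x":-0.132,"y":0.391,"z":-0.03,"gripper":1},
])

```text
clock: 8.8
tool_pos: [0.5248, -0.3957, 0.0407]
tool_rot: [-3.134, 0.217, 0.0]
wrist_force: [1.5, -1.0, 0.3]
gripper_width: 0.22
grasp_force: 40.6
```

```bash
python3 - <<'E'
from h import *
plan([])
n="side"; i=cv2.resize(manip.capture(n),None,fx=3,fy=3); p=proj(n,[.56,-.28,.03])[0]*3
cv2.imwrite("pics/pl1.png",cv2.getRectSubPix(i,(500,400),(float(p[0]),float(p[1]))))
E
```

```text
t 8.8 pose [ 0.5248 -0.3957  0.0407 -7.9349] tilt [-1.e-04 -3.e-04 -1.e+00] w 0.22 gf 40.6 j7 -1.1
```

View pics/pl1.png

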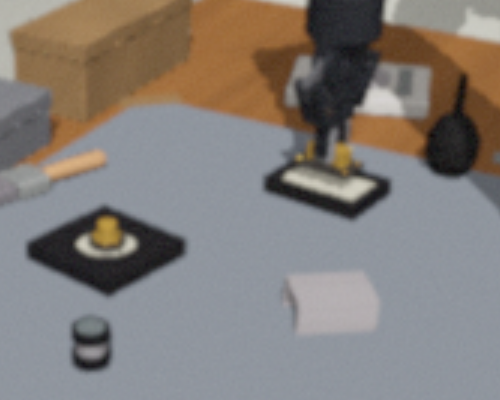

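The small brooch sits in its well at (105,235). The plaque hangs aligned over the oblong well at (325,165).

Request:
apply_moves([
  {"ax":0,"ay":0,"az":0,"x":0,"y":0.0005,"z":0.01,"gripper":1},
  {"ax":0,"ay":0,"az":0,"x":0,"y":0.0005,"z":0.015,"gripper":1},
  {"ax":0,"ay":0,"az":0,"x":0,"y":0.0005,"z":0.0175,"gripper":1},
  {"ax":0,"ay":0,"az":0,"x":0,"y":0.0005,"z":0.018,"gripper":1},
  {"ax":0,"ay":0,"az":0,"x":0,"y":0.0005,"z":0.0185,"gripper":1},
  {"ax":0,"ay":0,"az":0,"x":0,"y":0.0005,"z":0.0185,"gripper":1},
])

```text
clock: 9.45
tool_pos: [0.5244, -0.3969, 0.0226]
tool_rot: [-3.134, 0.219, -0.0]
wrist_force: [-7.6, 6.3, 21.0]
gripper_width: 0.223
grasp_force: 43.4
```

```bash
python3 - <<'E'
from h import *
plan([[(.525,-.397,.12,-8),(.428,.165,.12,158)],[(.428,.165,.02,158)]])
plan([[(.34,.2845,.12,40),(.34,.2845,.0115,40)],[(.34,.2845,.12,40),(.640,.1395,.12,70),(.64,.1395,.05,70)]],)
E
```

```text
t 9.45 pose [ 0.5244 -0.3969  0.0226 -7.9893] tilt [ 1.e-04 -2.e-04 -1.e+00] w 0.223 gf 43.4 j7 -1.1
call
  x 0.0006 y -0.0000 z -0.0974 az 0.0
  x -0.1736 y -0.5431 z -0.0974 az -166.0
call
  x 0.0000 y 0.0000 z 0.1000 az -0.0
t 9.45 pose [ 0.5244 -0.3969  0.0226 -7.9893] tilt [ 1.e-04 -2.e-04 -1.e+00] w 0.223 gf 43.4 j7 -1.1
call
  x -0.2773 y -0.6492 z -0.0974 az -48.0
  x -0.2773 y -0.6492 z 0.0111 az -48.0
call
  x 0.0000 y 0.0000 z -0.1085 az -0.0
  x 0.1366 y 0.3039 z -0.1085 az -30.0
  x 0.1366 y 0.3039 z -0.0385 az -30.0
```

```bash
python3 - <<'E'
from h import *
plan([[(.48,0,.12,80),(.34,.2845,.12,100),(.34,.2845,.06,100)],[(.34,.2845,.12,100),(.640,.1395,.12,120),(.64,.1395,.05,120)]],)
E
```

```text
t 9.45 pose [ 0.5244 -0.3969  0.0226 -7.9893] tilt [ 1.e-04 -2.e-04 -1.e+00] w 0.223 gf 43.4 j7 -1.1
call
  x -0.0991 y -0.3869 z -0.0974 az -88.0
  x -0.2773 y -0.6492 z -0.0974 az -108.0
  x -0.2773 y -0.6492 z -0.0374 az -108.0
call
  x 0.0000 y 0.0000 z -0.0600 az -0.0
  x -0.1949 y 0.2703 z -0.0600 az -20.0
  x -0.1949 y 0.2703 z 0.0100 az -20.0
```

Request:
apply_moves([
  {"ax":0,"ay":0,"az":0,"x":0,"y":0,"z":-0.001,"gripper":-1},
  {"ax":0,"ay":0,"az":0,"x":0,"y":0,"z":-0.001,"gripper":-1},
  {"ax":0,"ay":0,"az":0,"x":0,"y":0,"z":-0.001,"gripper":-1},
  {"ax":0,"ay":0,"az":0,"x":0,"y":0,"z":-0.001,"gripper":-1},
  {"ax":0,"ay":0,"az":0,"x":0,"y":0,"z":-0.001,"gripper":-1},
  {"ax":0,"ay":0,"az":0,"x":0,"y":0,"z":-0.05,"gripper":-1},
  {"ax":0,"ay":0,"az":0,"x":0,"y":0,"z":-0.097,"gripper":-1},
  {"ax":0,"ay":0,"az":-88,"x":-0.099,"y":-0.387,"z":-0.097,"gripper":-1},
  {"ax":0,"ay":0,"az":-88,"x":-0.099,"y":-0.387,"z":-0.097,"gripper":-1},
  {"ax":0,"ay":0,"az":-88,"x":-0.099,"y":-0.387,"z":-0.097,"gripper":-1},
  {"ax":0,"ay":0,"az":-88,"x":-0.099,"y":-0.387,"z":-0.097,"gripper":-1},
  {"ax":0,"ay":0,"az":-88,"x":-0.099,"y":-0.387,"z":-0.097,"gripper":-1},
  {"ax":0,"ay":0,"az":-88,"x":-0.099,"y":-0.387,"z":-0.097,"gripper":-1},
  {"ax":0,"ay":0,"az":-88,"x":-0.099,"y":-0.387,"z":-0.097,"gripper":-1},
  {"ax":0,"ay":0,"az":-88,"x":-0.099,"y":-0.387,"z":-0.097,"gripper":-1},
  {"ax":0,"ay":0,"az":-88,"x":-0.099,"y":-0.387,"z":-0.097,"gripper":-1},
])

```text
clock: 11.05
tool_pos: [0.4797, 0.0068, 0.1187]
tool_rot: [-2.569, -1.806, -0.003]
wrist_force: [0.2, -1.4, -0.1]
gripper_width: 1.001
grasp_force: 0.0
```

```bash
python3 - <<'E'
from h import *
plan([[(.34,.2845,.12,100),(.34,.2845,.06,100)]])
E
```

```text
t 11.05 pose [4.79700e-01 6.80000e-03 1.18700e-01 7.02143e+01] tilt [ 2.4e-03 -1.0e-04 -1.0e+00] w 1.001 gf 0.0 j7 -0.71
call
  x 0.2141 y -0.2254 z -0.0013 az -29.8
  x 0.2141 y -0.2254 z 0.0587 az -29.8
```

Request:
apply_moves([
  {"ax":0,"ay":0,"az":-29.8,"x":0.214,"y":-0.2255,"z":-0.001,"gripper":-1},
  {"ax":0,"ay":0,"az":-29.8,"x":0.214,"y":-0.2255,"z":-0.001,"gripper":-1},
  {"ax":0,"ay":0,"az":-29.8,"x":0.214,"y":-0.2255,"z":-0.001,"gripper":-1},
  {"ax":0,"ay":0,"az":-29.8,"x":0.214,"y":-0.2255,"z":-0.001,"gripper":-1},
  {"ax":0,"ay":0,"az":-29.8,"x":0.214,"y":-0.2255,"z":-0.001,"gripper":-1},
  {"ax":0,"ay":0,"az":-29.8,"x":0.214,"y":-0.2255,"z":-0.001,"gripper":-1},
  {"ax":0,"ay":0,"az":-29.8,"x":0.214,"y":-0.2255,"z":-0.001,"gripper":-1},
  {"ax":0,"ay":0,"az":-29.8,"x":0.214,"y":-0.2255,"z":-0.001,"gripper":-1},
  {"ax":0,"ay":0,"az":-29.8,"x":0.214,"y":-0.2255,"z":0.049,"gripper":-1},
  {"ax":0,"ay":0,"az":-29.8,"x":0.214,"y":-0.2255,"z":0.059,"gripper":-1},
  {"ax":0,"ay":0,"az":-29.8,"x":0.214,"y":-0.2255,"z":0.059,"gripper":-1},
  {"ax":0,"ay":0,"az":-29.8,"x":0.214,"y":-0.2255,"z":0.059,"gripper":-1},
])

```text
clock: 12.25
tool_pos: [0.345, 0.2794, 0.0602]
tool_rot: [2.038, 2.391, 0.0]
wrist_force: [0.2, 0.3, 0.0]
gripper_width: 1.002
grasp_force: 0.0
```

Request:
apply_moves([
  {"ax":0,"ay":0,"az":0,"x":0.006,"y":-0.004,"z":0.0,"gripper":-1},
  {"ax":0,"ay":0,"az":0,"x":0.006,"y":-0.004,"z":0.035,"gripper":-1},
  {"ax":0,"ay":0,"az":0,"x":0.006,"y":-0.004,"z":0.048,"gripper":-1},
  {"ax":0,"ay":0,"az":0,"x":0.006,"y":-0.004,"z":0.0485,"gripper":-1},
  {"ax":0,"ay":0,"az":0,"x":0.006,"y":-0.004,"z":0.0485,"gripper":1},
  {"ax":0,"ay":0,"az":0,"x":0.006,"y":-0.004,"z":0.0485,"gripper":1},
  {"ax":0,"ay":0,"az":0,"x":0.006,"y":-0.004,"z":0.0485,"gripper":1},
  {"ax":0,"ay":0,"az":0,"x":0.006,"y":-0.004,"z":0.0485,"gripper":1},
  {"ax":0,"ay":0,"az":0,"x":0.006,"y":-0.004,"z":0.0485,"gripper":1},
  {"ax":0,"ay":0,"az":0,"x":0.006,"y":-0.004,"z":0.0485,"gripper":1},
  {"ax":0,"ay":0,"az":0,"x":0.006,"y":-0.004,"z":0.0485,"gripper":1},
  {"ax":0,"ay":0,"az":0,"x":0.006,"y":-0.004,"z":0.0485,"gripper":1},
])

```text
clock: 13.45
tool_pos: [0.3399, 0.2852, 0.0115]
tool_rot: [2.037, 2.391, 0.002]
wrist_force: [-1.0, -2.2, 16.6]
gripper_width: 0.284
grasp_force: 38.4
```

```bash
python3 - <<'E'
from h import *
plan([[(.34,.2845,.12,100),(.640,.1395,.12,120),(.64,.1395,.05,120)]])
E
```

```text
t 13.45 pose [3.39900e-01 2.85200e-01 1.15000e-02 9.91534e+01] tilt [ 4.0e-04  1.1e-03 -1.0e+00] w 0.284 gf 38.4 j7 -1.18
call
  x -0.0007 y -0.0001 z -0.1085 az -0.8
  x -0.1916 y 0.2731 z -0.1085 az -20.8
  x -0.1916 y 0.2731 z -0.0385 az -20.8
```

Request:
apply_moves([
  {"ax":0,"ay":0,"az":0,"x":0,"y":0,"z":-0.03,"gripper":1},
  {"ax":0,"ay":0,"az":0,"x":0,"y":0,"z":-0.07,"gripper":1},
  {"ax":0,"ay":0,"az":0,"x":0,"y":0,"z":-0.109,"gripper":1},
  {"ax":0,"ay":0,"az":-20.8,"x":-0.1915,"y":0.273,"z":-0.109,"gripper":1},
  {"ax":0,"ay":0,"az":-20.8,"x":-0.1915,"y":0.273,"z":-0.109,"gripper":1},
  {"ax":0,"ay":0,"az":-20.8,"x":-0.1915,"y":0.273,"z":-0.109,"gripper":1},
  {"ax":0,"ay":0,"az":-20.8,"x":-0.1915,"y":0.273,"z":-0.109,"gripper":1},
  {"ax":0,"ay":0,"az":-20.8,"x":-0.1915,"y":0.273,"z":-0.109,"gripper":1},
  {"ax":0,"ay":0,"az":-20.8,"x":-0.1915,"y":0.273,"z":-0.109,"gripper":1},
  {"ax":0,"ay":0,"az":-20.8,"x":-0.1915,"y":0.273,"z":-0.109,"gripper":1},
  {"ax":0,"ay":0,"az":-20.8,"x":-0.1915,"y":0.273,"z":-0.109,"gripper":1},
  {"ax":0,"ay":0,"az":-20.8,"x":-0.1915,"y":0.273,"z":-0.07,"gripper":1},
  {"ax":0,"ay":0,"az":-20.8,"x":-0.1915,"y":0.273,"z":-0.03,"gripper":1},
  {"ax":0,"ay":0,"az":-20.8,"x":-0.1915,"y":0.273,"z":-0.03,"gripper":1},
  {"ax":0,"ay":0,"az":-20.8,"x":-0.1915,"y":0.273,"z":-0.03,"gripper":1},
])

```text
clock: 14.95
tool_pos: [0.6394, 0.1398, 0.0415]
tool_rot: [-1.571, -2.72, 0.0]
wrist_force: [-0.2, 0.6, -0.3]
gripper_width: 0.283
grasp_force: 40.1
```

```bash
python3 - <<'E'
from h import *
plan([[(.64,.1395,.0235,120)]])
n="side"; i=cv2.resize(manip.capture(n),None,fx=2,fy=2); p=proj(n,[.55,.2,.03])[0]*2
cv2.imwrite("pics/lb1.png",cv2.getRectSubPix(i,(500,400),(float(p[0]),float(p[1]))))
E
```

```text
t 14.95 pose [6.394000e-01 1.398000e-01 4.150000e-02 1.199841e+02] tilt [ 5.e-04 -6.e-04 -1.e+00] w 0.283 gf 40.1 j7 -0.17
call
  x -0.0005 y 0.0004 z 0.0180 az -0.0
```

View pics/lb1.png

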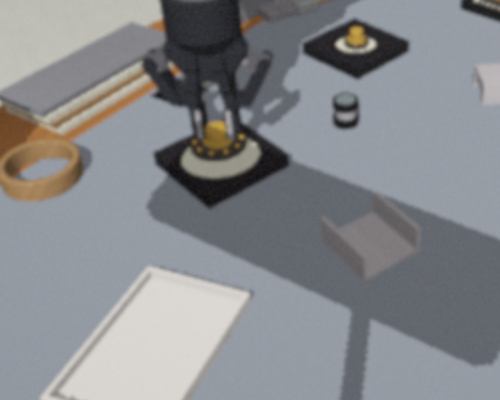

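The large brooch hangs over its well at (217,145).

Request:
apply_moves([
  {"ax":0,"ay":0,"az":0,"x":-0.0005,"y":0,"z":0.01,"gripper":1},
  {"ax":0,"ay":0,"az":0,"x":-0.0005,"y":0,"z":0.015,"gripper":1},
  {"ax":0,"ay":0,"az":0,"x":-0.0005,"y":0,"z":0.017,"gripper":1},
  {"ax":0,"ay":0,"az":0,"x":-0.0005,"y":0,"z":0.018,"gripper":1},
  {"ax":0,"ay":0,"az":0,"x":-0.0005,"y":0,"z":0.0185,"gripper":1},
  {"ax":0,"ay":0,"az":0,"x":-0.0005,"y":0,"z":0.0185,"gripper":1},
])

```text
clock: 15.6
tool_pos: [0.6399, 0.1389, 0.0236]
tool_rot: [1.572, 2.72, -0.001]
wrist_force: [-7.9, -2.9, 17.8]
gripper_width: 0.287
grasp_force: 41.9
```

```bash
python3 - <<'E'
from h import *
plan([[(.64,.1395,.10,120),(.428,.165,.10,158),(.428,.165,.07,158)]])
E
```

```text
t 15.6 pose [6.39900e-01 1.38900e-01 2.36000e-02 1.19957e+02] tilt [-7.e-04  0.e+00 -1.e+00] w 0.287 gf 41.9 j7 -0.18
call
  x 0.0005 y 0.0004 z -0.0764 az -0.0
  x 0.1284 y -0.1705 z -0.0764 az -38.0
  x 0.1284 y -0.1705 z -0.0464 az -38.0
```

Request:
apply_moves([
  {"ax":0,"ay":0,"az":0,"x":0,"y":0,"z":-0.001,"gripper":-1},
  {"ax":0,"ay":0,"az":0,"x":0,"y":0,"z":-0.001,"gripper":-1},
  {"ax":0,"ay":0,"az":0,"x":0,"y":0,"z":-0.001,"gripper":-1},
  {"ax":0,"ay":0,"az":0,"x":0,"y":0,"z":-0.001,"gripper":-1},
  {"ax":0,"ay":0,"az":0,"x":0,"y":0,"z":-0.001,"gripper":-1},
  {"ax":0,"ay":0,"az":0,"x":0,"y":0,"z":-0.04,"gripper":-1},
  {"ax":0,"ay":0,"az":0,"x":0,"y":0,"z":-0.076,"gripper":-1},
  {"ax":0,"ay":0,"az":-38,"x":0.1285,"y":-0.1705,"z":-0.076,"gripper":-1},
  {"ax":0,"ay":0,"az":-38,"x":0.1285,"y":-0.1705,"z":-0.076,"gripper":-1},
  {"ax":0,"ay":0,"az":-38,"x":0.1285,"y":-0.1705,"z":-0.076,"gripper":-1},
  {"ax":0,"ay":0,"az":-38,"x":0.1285,"y":-0.1705,"z":-0.076,"gripper":-1},
  {"ax":0,"ay":0,"az":-38,"x":0.1285,"y":-0.1705,"z":-0.076,"gripper":-1},
  {"ax":0,"ay":0,"az":-38,"x":0.1285,"y":-0.1705,"z":-0.076,"gripper":-1},
  {"ax":0,"ay":0,"az":-38,"x":0.1285,"y":-0.1705,"z":-0.046,"gripper":-1},
  {"ax":0,"ay":0,"az":-38,"x":0.1285,"y":-0.1705,"z":-0.046,"gripper":-1},
  {"ax":0,"ay":0,"az":-38,"x":0.1285,"y":-0.1705,"z":-0.046,"gripper":-1},
])

```text
clock: 17.2
tool_pos: [0.4284, 0.1653, 0.0684]
tool_rot: [-0.602, -3.082, 0.0]
wrist_force: [1.1, 0.3, 0.8]
gripper_width: 0.998
grasp_force: 0.0
```

```bash
python3 - <<'E'
from h import *
plan([[(.428,.165,.018,158)]])
o=[]
for n in("side","top"):
    i=cv2.resize(manip.capture(n),None,fx=4,fy=4,interpolation=2); p=proj(n,[.428,.165,.05])[0]*4
    o.append(cv2.getRectSubPix(i,(390,400),(float(p[0]),float(p[1]))))
cv2.imwrite("pics/w1.png",np.hstack(o))
E
```

```text
t 17.2 pose [4.284000e-01 1.653000e-01 6.840000e-02 1.578883e+02] tilt [ 8.e-04 -4.e-04 -1.e+00] w 0.998 gf 0.0 j7 0.07
call
  x 0.0003 y -0.0004 z 0.0504 az -0.1
```

View pics/w1.png

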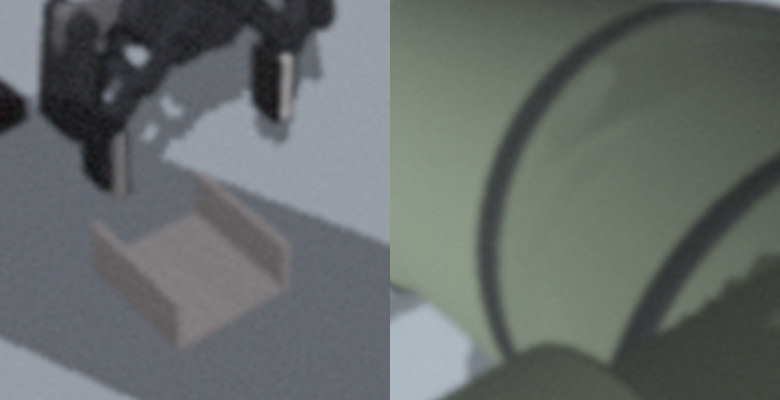

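Side crop: the open finger tips are at (120,190) and (280,122). The flange tops run from (92,222) to (178,305) and (195,172) to (290,245). The top view is blocked by the arm.

```bash
python3 - <<'E'
from h import *
p=proj("side",[.428,.165,.05])[0]*4
f=lambda q,z: ray("side",(np.array(q,float)+p-[195,200]+.5)/4-.5,z)
w=f([(92,222),(178,305),(290,245),(195,172)],.03); print(w.round(4),w.mean(0),np.hypot(*np.diff(w,axis=0).T))
t=f([(120,190),(280,122)],.0814); print(t,t.mean(0),np.hypot(*(t[1]-t[0])))
E
```

```text
[[0.4758 0.1841]
 [0.4102 0.2112]
 [0.3852 0.1493]
 [0.4524 0.1256]] [0.43086394 0.1675198 ] [0.07098287 0.0667566  0.07123276]
[[0.44267736 0.20738828]
 [0.40480916 0.12650417]] [0.42374326 0.16694622] 0.08930979947464032
```

Request:
apply_moves([
  {"ax":0,"ay":0,"az":0,"x":-0.001,"y":0.0015,"z":0.02,"gripper":-1},
  {"ax":0,"ay":0,"az":0,"x":-0.001,"y":0.0015,"z":0.04,"gripper":-1},
  {"ax":0,"ay":0,"az":0,"x":-0.001,"y":0.0015,"z":0.055,"gripper":-1},
  {"ax":0,"ay":0,"az":0,"x":-0.001,"y":0.0015,"z":0.0625,"gripper":-1},
  {"ax":0,"ay":0,"az":0,"x":-0.001,"y":0.0015,"z":0.0625,"gripper":-1},
])

```text
clock: 17.8
tool_pos: [0.4295, 0.1662, 0.0057]
tool_rot: [-0.601, -3.083, 0.0]
wrist_force: [0.7, -0.4, 0.4]
gripper_width: 1.0
grasp_force: 0.0
```

Request:
apply_moves([
  {"ax":0,"ay":0,"az":0,"x":0,"y":0,"z":0,"gripper":1},
  {"ax":0,"ay":0,"az":0,"x":0,"y":0,"z":0,"gripper":1},
  {"ax":0,"ay":0,"az":0,"x":0,"y":0,"z":0,"gripper":1},
  {"ax":0,"ay":0,"az":0,"x":0,"y":0,"z":0,"gripper":1},
  {"ax":0,"ay":0,"az":0,"x":0,"y":0,"z":0,"gripper":1},
], newtons=30)

```text
clock: 18.3
tool_pos: [0.4299, 0.1663, 0.0067]
tool_rot: [0.6, 3.082, 0.001]
wrist_force: [-0.9, 0.3, 6.8]
gripper_width: 0.788
grasp_force: 33.1
```

```bash
python3 - <<'E'
from h import *
a=np.radians(11.8); print((np.array([.5215,.371])+.008*np.array([-np.sin(a),np.cos(a)])).round(4),(np.array([.5215,.371])-.008*np.array([-np.sin(a),np.cos(a)])).round(4))
w=[.5231,.3632]
plan([[(.428,.165,.10,158),(*w,.10,191.8),(*w,.03,191.8)]])
E
```

```text
[0.5199 0.3788] [0.5231 0.3632]
t 18.3 pose [4.299000e-01 1.663000e-01 6.700000e-03 1.579558e+02] tilt [-1.e-03  9.e-04 -1.e+00] w 0.788 gf 33.1 j7 -0.06
call
  x 0.0013 y -0.0020 z -0.0933 az -0.0
  x -0.0125 y 0.2174 z -0.0933 az -33.8
  x -0.0125 y 0.2174 z -0.0233 az -33.8
```

Request:
apply_moves([
  {"ax":0,"ay":0,"az":0,"x":0,"y":0,"z":-0.03,"gripper":1},
  {"ax":0,"ay":0,"az":0,"x":0,"y":0,"z":-0.07,"gripper":1},
  {"ax":0,"ay":0,"az":-33.8,"x":-0.0125,"y":0.2175,"z":-0.093,"gripper":1},
  {"ax":0,"ay":0,"az":-33.8,"x":-0.0125,"y":0.2175,"z":-0.093,"gripper":1},
  {"ax":0,"ay":0,"az":-33.8,"x":-0.0125,"y":0.2175,"z":-0.093,"gripper":1},
  {"ax":0,"ay":0,"az":-33.8,"x":-0.0125,"y":0.2175,"z":-0.093,"gripper":1},
  {"ax":0,"ay":0,"az":-33.8,"x":-0.0125,"y":0.2175,"z":-0.093,"gripper":1},
  {"ax":0,"ay":0,"az":-33.8,"x":-0.0125,"y":0.2175,"z":-0.093,"gripper":1},
  {"ax":0,"ay":0,"az":-33.8,"x":-0.0125,"y":0.2175,"z":-0.093,"gripper":1},
  {"ax":0,"ay":0,"az":-33.8,"x":-0.0125,"y":0.2175,"z":-0.05,"gripper":1},
  {"ax":0,"ay":0,"az":-33.8,"x":-0.0125,"y":0.2175,"z":-0.023,"gripper":1},
  {"ax":0,"ay":0,"az":-33.8,"x":-0.0125,"y":0.2175,"z":-0.023,"gripper":1},
  {"ax":0,"ay":0,"az":-33.8,"x":-0.0125,"y":0.2175,"z":-0.023,"gripper":1},
])

```text
clock: 19.6
tool_pos: [0.5227, 0.3626, 0.0298]
tool_rot: [0.321, -3.125, 0.0]
wrist_force: [0.2, 0.2, 0.0]
gripper_width: 0.79
grasp_force: 36.0
```

```bash
python3 - <<'E'
from h import *
plan([[(.5231,.3632,.0105,191.8)]])
o=[]
for n in("side","top"):
    i=cv2.resize(manip.capture(n),None,fx=3,fy=3,interpolation=2); p=proj(n,[.5231,.3632,.03])[0]*3
    o.append(cv2.getRectSubPix(i,(390,400),(float(p[0]),float(p[1]))))
cv2.imwrite("pics/w2.png",np.hstack(o))
E
```

```text
t 19.6 pose [ 5.227000e-01  3.626000e-01  2.980000e-02 -1.682662e+02] tilt [ 0.e+00 -1.e-04 -1.e+00] w 0.79 gf 36.0 j7 0.48
call
  x -0.0005 y 0.0005 z 0.0193 az -0.1
```

View pics/w2.png

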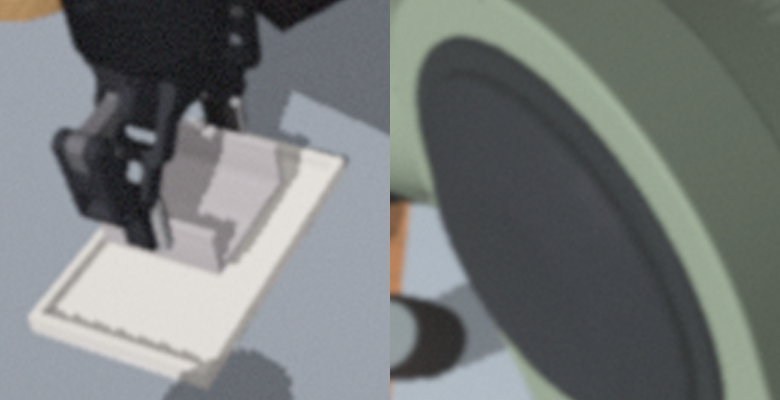

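The side crop shows the wide channel level in the fingers over the tray, at about (215,215), parallel to the tray walls.

Request:
apply_moves([
  {"ax":0,"ay":0,"az":0,"x":-0.0005,"y":0.0005,"z":0.01,"gripper":1},
  {"ax":0,"ay":0,"az":0,"x":-0.0005,"y":0.0005,"z":0.016,"gripper":1},
  {"ax":0,"ay":0,"az":0,"x":-0.0005,"y":0.0005,"z":0.018,"gripper":1},
  {"ax":0,"ay":0,"az":0,"x":-0.0005,"y":0.0005,"z":0.0195,"gripper":1},
  {"ax":0,"ay":0,"az":0,"x":-0.0005,"y":0.0005,"z":0.0205,"gripper":1},
  {"ax":0,"ay":0,"az":0,"x":-0.0005,"y":0.0005,"z":0.0205,"gripper":1},
])

```text
clock: 20.3
tool_pos: [0.5228, 0.3635, 0.0098]
tool_rot: [-0.322, 3.125, -0.002]
wrist_force: [-9.2, -10.4, 28.8]
gripper_width: 0.791
grasp_force: 39.6
```

```bash
python3 - <<'E'
from h import *
plan([[(.5231,.3632,.12,191.8),(.48,.05,.12,100),(.425,-.167,.12,37.2),(.425,-.167,.07,37.2)]])
E
```

```text
t 20.3 pose [ 5.228000e-01  3.635000e-01  9.800000e-03 -1.682362e+02] tilt [-1.e-04 -1.e-03 -1.e+00] w 0.791 gf 39.6 j7 0.46
call
  x -0.0002 y -0.0004 z -0.1102 az -0.0
  x 0.1058 y -0.2982 z -0.1102 az 91.8
  x 0.2039 y -0.4995 z -0.1102 az 154.6
  x 0.2039 y -0.4995 z -0.0602 az 154.6
```

Request:
apply_moves([
  {"ax":0,"ay":0,"az":0,"x":0,"y":0,"z":-0.001,"gripper":-1},
  {"ax":0,"ay":0,"az":0,"x":0,"y":0,"z":-0.001,"gripper":-1},
  {"ax":0,"ay":0,"az":0,"x":0,"y":0,"z":-0.001,"gripper":-1},
  {"ax":0,"ay":0,"az":0,"x":0,"y":0,"z":-0.05,"gripper":-1},
  {"ax":0,"ay":0,"az":0,"x":0,"y":0,"z":-0.11,"gripper":-1},
  {"ax":0,"ay":0,"az":0,"x":0,"y":0,"z":-0.11,"gripper":-1},
  {"ax":0,"ay":0,"az":91.8,"x":0.106,"y":-0.298,"z":-0.11,"gripper":-1},
  {"ax":0,"ay":0,"az":91.8,"x":0.106,"y":-0.298,"z":-0.11,"gripper":-1},
  {"ax":0,"ay":0,"az":91.8,"x":0.106,"y":-0.298,"z":-0.11,"gripper":-1},
  {"ax":0,"ay":0,"az":91.8,"x":0.106,"y":-0.298,"z":-0.11,"gripper":-1},
  {"ax":0,"ay":0,"az":91.8,"x":0.106,"y":-0.298,"z":-0.11,"gripper":-1},
  {"ax":0,"ay":0,"az":91.8,"x":0.106,"y":-0.298,"z":-0.11,"gripper":-1},
  {"ax":0,"ay":0,"az":91.8,"x":0.106,"y":-0.298,"z":-0.11,"gripper":-1},
  {"ax":0,"ay":0,"az":91.8,"x":0.106,"y":-0.298,"z":-0.11,"gripper":-1},
  {"ax":0,"ay":0,"az":91.8,"x":0.106,"y":-0.298,"z":-0.11,"gripper":-1},
  {"ax":0,"ay":0,"az":91.8,"x":0.106,"y":-0.298,"z":-0.11,"gripper":-1},
  {"ax":0,"ay":0,"az":91.8,"x":0.106,"y":-0.298,"z":-0.11,"gripper":-1},
  {"ax":0,"ay":0,"az":91.8,"x":0.106,"y":-0.298,"z":-0.11,"gripper":-1},
  {"ax":0,"ay":0,"az":91.8,"x":0.106,"y":-0.298,"z":-0.11,"gripper":-1},
])

```text
clock: 22.2
tool_pos: [0.48, 0.0505, 0.1182]
tool_rot: [2.016, 2.41, -0.0]
wrist_force: [0.4, 0.1, 0.5]
gripper_width: 0.999
grasp_force: 0.0
```

```bash
python3 - <<'E'
from h import *
plan([[(.425,-.167,.12,37.2),(.425,-.167,.07,37.2)]])
t=manip.capture("top"); s=manip.capture("side"); np.save("t.npy",t); np.save("s.npy",s)
i=cv2.resize(t,None,fx=4,fy=4,interpolation=2); p=proj("top",[.5215,.371,.02])[0]*4
j=cv2.resize(s,None,fx=3,fy=3,interpolation=2); q=proj("side",[.5215,.371,.02])[0]*3
print(p,q)
cv2.imwrite("pics/tr.png",np.hstack([cv2.getRectSubPix(k,(400,400),(float(u[0]),float(u[1]))) for k,u in((i,p),(j,q))]))
E
```

```text
t 22.2 pose [4.800000e-01 5.050000e-02 1.182000e-01 1.001803e+02] tilt [-0. -0. -1.] w 0.999 gf 0.0 j7 -0.4
call
  x -0.2044 y -0.0926 z -0.0018 az 63.0
  x -0.2044 y -0.0926 z 0.0482 az 63.0
[450.72727445 741.30030385] [392.55024319 897.41358209]
```

View pics/tr.png

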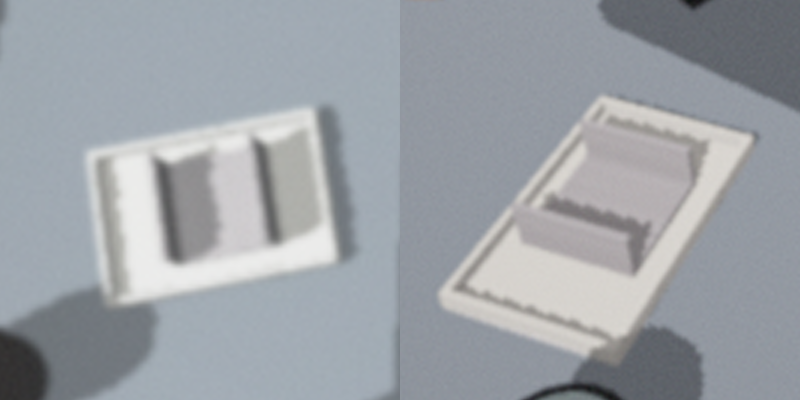

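Wide channel is in the tray: top-crop flange lines run from (157,158) to (175,262) and (256,140) to (275,242). In the side crop they run from (583,125) to (693,150) and (518,207) to (634,242).

```bash
python3 - <<'E'
from h import *
p=np.array([450.727,741.300]);q=np.array([392.55,897.41])
f=lambda n,o,k,pts,z: ray(n,(np.array(pts,float)+o-[200,200]+.5)/k-.5,z)
w=f("side",q,3,[(183,125),(293,150),(234,242),(118,207)],.033); e=np.diff(w,axis=0)
print(w.round(4),w.mean(0).round(4),np.hypot(*e.T).round(4),np.degrees(np.arctan2(e[:,1],e[:,0])).round(1))
w=f("top",p,4,[(157,158),(175,262),(275,242),(256,140)],.033); e=np.diff(w,axis=0)
print(w.round(4),w.mean(0).round(4),np.hypot(*e.T).round(4),np.degrees(np.arctan2(e[:,1],e[:,0])).round(1))
E
```

```text
[[0.5605 0.3428]
 [0.4935 0.3252]
 [0.4779 0.3889]
 [0.5468 0.4033]] [0.5197 0.3651] [0.0693 0.0656 0.0704] [-165.3  103.8   11.8]
[[0.5473 0.3964]
 [0.4798 0.3798]
 [0.4928 0.3173]
 [0.5594 0.3337]] [0.5198 0.3568] [0.0696 0.0639 0.0686] [-166.2  -78.2   13.9]
```

Request:
apply_moves([
  {"ax":0,"ay":0,"az":63,"x":-0.2045,"y":-0.0925,"z":-0.002,"gripper":-1},
  {"ax":0,"ay":0,"az":63,"x":-0.2045,"y":-0.0925,"z":-0.002,"gripper":-1},
  {"ax":0,"ay":0,"az":63,"x":-0.2045,"y":-0.0925,"z":-0.002,"gripper":-1},
  {"ax":0,"ay":0,"az":63,"x":-0.2045,"y":-0.0925,"z":-0.002,"gripper":-1},
  {"ax":0,"ay":0,"az":63,"x":-0.2045,"y":-0.0925,"z":-0.002,"gripper":-1},
  {"ax":0,"ay":0,"az":63,"x":-0.2045,"y":-0.0925,"z":-0.002,"gripper":-1},
  {"ax":0,"ay":0,"az":63,"x":-0.2045,"y":-0.0925,"z":-0.002,"gripper":-1},
  {"ax":0,"ay":0,"az":63,"x":-0.2045,"y":-0.0925,"z":-0.002,"gripper":-1},
  {"ax":0,"ay":0,"az":63,"x":-0.2045,"y":-0.0925,"z":0.048,"gripper":-1},
  {"ax":0,"ay":0,"az":63,"x":-0.2045,"y":-0.0925,"z":0.048,"gripper":-1},
  {"ax":0,"ay":0,"az":63,"x":-0.2045,"y":-0.0925,"z":0.048,"gripper":-1},
])

```text
clock: 23.4
tool_pos: [0.4237, -0.1668, 0.0704]
tool_rot: [-2.977, -0.998, 0.003]
wrist_force: [0.4, 0.2, 0.7]
gripper_width: 0.998
grasp_force: 0.0
```

Request:
apply_moves([
  {"ax":0,"ay":0,"az":0,"x":0.001,"y":0.001,"z":0.025,"gripper":-1},
  {"ax":0,"ay":0,"az":0,"x":0.001,"y":0.001,"z":0.05,"gripper":-1},
  {"ax":0,"ay":0,"az":0,"x":0.001,"y":0.001,"z":0.0645,"gripper":-1},
  {"ax":0,"ay":0,"az":0,"x":0.001,"y":0.001,"z":0.0645,"gripper":-1},
  {"ax":0,"ay":0,"az":0,"x":0.001,"y":0.001,"z":0.0645,"gripper":1},
  {"ax":0,"ay":0,"az":0,"x":0.001,"y":0.001,"z":0.0645,"gripper":1},
  {"ax":0,"ay":0,"az":0,"x":0.001,"y":0.001,"z":0.0645,"gripper":1},
  {"ax":0,"ay":0,"az":0,"x":0.001,"y":0.001,"z":0.0645,"gripper":1},
  {"ax":0,"ay":0,"az":0,"x":0.001,"y":0.001,"z":0.0645,"gripper":1},
  {"ax":0,"ay":0,"az":0,"x":0.001,"y":0.001,"z":0.0645,"gripper":1},
  {"ax":0,"ay":0,"az":0,"x":0.001,"y":0.001,"z":0.0645,"gripper":1},
])

```text
clock: 24.5
tool_pos: [0.4265, -0.1676, 0.0072]
tool_rot: [2.978, 0.995, 0.003]
wrist_force: [-1.8, 0.9, 18.5]
gripper_width: 0.579
grasp_force: 28.6
```

```bash
python3 - <<'E'
from h import *
a=np.radians(12); w=np.array([.522,.363])+.023*np.array([-np.sin(a),np.cos(a)]); print(w)
plan([[(.425,-.167,.12,37.2),(.48,.0,.12,37.2),(.48,.15,.12,30),(*w,.12,12),(*w,.06,12)]])
E
```

```text
[0.51721803 0.38549739]
t 24.5 pose [ 4.26500e-01 -1.67600e-01  7.20000e-03  3.69608e+01] tilt [ 0.0011  0.0018 -1.    ] w 0.579 gf 28.6 j7 -0.9
call
  x -0.0008 y -0.0014 z -0.1128 az -0.2
  x 0.1436 y -0.1017 z -0.1128 az -0.2
  x 0.2338 y -0.2216 z -0.1128 az 7.0
  x 0.4051 y -0.3874 z -0.1128 az 25.0
  x 0.4051 y -0.3874 z -0.0528 az 25.0
```

Joint 7 would run out of range at the tray with this grasp (about -2.67 against a limit of -2.52). I'll release and regrasp turned half a turn.

Request:
apply_moves([
  {"ax":0,"ay":0,"az":0,"x":0,"y":0,"z":0,"gripper":-1},
  {"ax":0,"ay":0,"az":0,"x":0,"y":0,"z":0,"gripper":-1},
  {"ax":0,"ay":0,"az":0,"x":0,"y":0,"z":0,"gripper":-1},
  {"ax":0,"ay":0,"az":0,"x":0,"y":0,"z":-0.04,"gripper":-1},
  {"ax":0,"ay":0,"az":0,"x":0,"y":0,"z":-0.06,"gripper":-1},
  {"ax":0,"ay":0,"az":-90,"x":0,"y":0,"z":-0.065,"gripper":-1},
  {"ax":0,"ay":0,"az":-90,"x":0,"y":0,"z":-0.065,"gripper":-1},
  {"ax":0,"ay":0,"az":-90,"x":0,"y":0,"z":-0.065,"gripper":-1},
  {"ax":0,"ay":0,"az":-90,"x":0,"y":0,"z":-0.065,"gripper":-1},
  {"ax":0,"ay":0,"az":-90,"x":0,"y":0,"z":-0.065,"gripper":-1},
  {"ax":0,"ay":0,"az":-90,"x":0,"y":0,"z":-0.065,"gripper":-1},
  {"ax":0,"ay":0,"az":-90,"x":0,"y":0,"z":-0.065,"gripper":-1},
  {"ax":0,"ay":0,"az":-90,"x":0,"y":0,"z":-0.065,"gripper":-1},
  {"ax":0,"ay":0,"az":-90,"x":0,"y":0,"z":-0.065,"gripper":-1},
  {"ax":0,"ay":0,"az":-90,"x":0,"y":0,"z":-0.065,"gripper":-1},
  {"ax":0,"ay":0,"az":-90,"x":0,"y":0,"z":-0.065,"gripper":-1},
])

```text
clock: 26.1
tool_pos: [0.4256, -0.1674, 0.0708]
tool_rot: [-1.394, -2.815, 0.0]
wrist_force: [-0.5, -0.6, 0.1]
gripper_width: 0.997
grasp_force: 0.0
```

Request:
apply_moves([
  {"ax":0,"ay":0,"az":-90,"x":0,"y":0,"z":0,"gripper":-1},
  {"ax":0,"ay":0,"az":-90,"x":0,"y":0,"z":0,"gripper":-1},
  {"ax":0,"ay":0,"az":-90,"x":0,"y":0,"z":0,"gripper":-1},
  {"ax":0,"ay":0,"az":-90,"x":0,"y":0,"z":0,"gripper":-1},
  {"ax":0,"ay":0,"az":-90,"x":0,"y":0,"z":0,"gripper":-1},
  {"ax":0,"ay":0,"az":-90,"x":0,"y":0,"z":0,"gripper":-1},
  {"ax":0,"ay":0,"az":-90,"x":0,"y":0,"z":0,"gripper":-1},
  {"ax":0,"ay":0,"az":-90,"x":0,"y":0,"z":0,"gripper":-1},
  {"ax":0,"ay":0,"az":-90,"x":0,"y":0,"z":0,"gripper":-1},
  {"ax":0,"ay":0,"az":-90,"x":0,"y":0,"z":0,"gripper":-1},
  {"ax":0,"ay":0,"az":-90,"x":0,"y":0,"z":0,"gripper":-1},
  {"ax":0,"ay":0,"az":-90,"x":0,"y":0,"z":0,"gripper":-1},
  {"ax":0,"ay":0,"az":-90,"x":0,"y":0,"z":0,"gripper":-1},
])

```text
clock: 27.4
tool_pos: [0.4256, -0.1674, 0.0708]
tool_rot: [0.992, -2.981, -0.0]
wrist_force: [0.3, 0.7, 0.8]
gripper_width: 0.998
grasp_force: 0.0
```

```bash
python3 - <<'E'
from h import *
plan([[(.4255,-.1672,.006,217)]])
E
```

```text
t 27.4 pose [ 4.256000e-01 -1.674000e-01  7.080000e-02 -1.431922e+02] tilt [ 1.e-04  1.e-04 -1.e+00] w 0.998 gf 0.0 j7 1.64
call
  x -0.0000 y 0.0002 z 0.0648 az -0.2
```

Request:
apply_moves([
  {"ax":0,"ay":0,"az":0,"x":0,"y":0,"z":0.025,"gripper":-1},
  {"ax":0,"ay":0,"az":0,"x":0,"y":0,"z":0.05,"gripper":-1},
  {"ax":0,"ay":0,"az":0,"x":0,"y":0,"z":0.0625,"gripper":-1},
  {"ax":0,"ay":0,"az":0,"x":0,"y":0,"z":0.0625,"gripper":-1},
  {"ax":0,"ay":0,"az":0,"x":0,"y":0,"z":0.0625,"gripper":1},
  {"ax":0,"ay":0,"az":0,"x":0,"y":0,"z":0.0625,"gripper":1},
  {"ax":0,"ay":0,"az":0,"x":0,"y":0,"z":0.0625,"gripper":1},
  {"ax":0,"ay":0,"az":0,"x":0,"y":0,"z":0.0625,"gripper":1},
  {"ax":0,"ay":0,"az":0,"x":0,"y":0,"z":0.0625,"gripper":1},
  {"ax":0,"ay":0,"az":0,"x":0,"y":0,"z":0.0625,"gripper":1},
  {"ax":0,"ay":0,"az":0,"x":0,"y":0,"z":0.0625,"gripper":1},
])

```text
clock: 28.5
tool_pos: [0.4261, -0.1675, 0.0091]
tool_rot: [-0.995, 2.979, -0.002]
wrist_force: [-2.0, 0.3, 10.4]
gripper_width: 0.578
grasp_force: 29.7
```

```bash
python3 - <<'E'
from h import *
plan([[(.5172,.3855,.12,192),(.5172,.3855,.07,192)]])
E
```

```text
t 28.5 pose [ 4.261000e-01 -1.675000e-01  9.100000e-03 -1.430668e+02] tilt [-4.0e-04 -1.2e-03 -1.0e+00] w 0.578 gf 29.7 j7 1.51
call
  x -0.4051 y 0.3873 z -0.1109 az 24.9
  x -0.4051 y 0.3873 z -0.0609 az 24.9
```

Request:
apply_moves([
  {"ax":0,"ay":0,"az":0,"x":0,"y":0,"z":-0.03,"gripper":1},
  {"ax":0,"ay":0,"az":0,"x":0,"y":0,"z":-0.07,"gripper":1},
  {"ax":0,"ay":0,"az":0,"x":0,"y":0,"z":-0.111,"gripper":1},
  {"ax":0,"ay":0,"az":24.9,"x":-0.405,"y":0.3875,"z":-0.111,"gripper":1},
  {"ax":0,"ay":0,"az":24.9,"x":-0.405,"y":0.3875,"z":-0.111,"gripper":1},
  {"ax":0,"ay":0,"az":24.9,"x":-0.405,"y":0.3875,"z":-0.111,"gripper":1},
  {"ax":0,"ay":0,"az":24.9,"x":-0.405,"y":0.3875,"z":-0.111,"gripper":1},
  {"ax":0,"ay":0,"az":24.9,"x":-0.405,"y":0.3875,"z":-0.111,"gripper":1},
  {"ax":0,"ay":0,"az":24.9,"x":-0.405,"y":0.3875,"z":-0.111,"gripper":1},
  {"ax":0,"ay":0,"az":24.9,"x":-0.405,"y":0.3875,"z":-0.111,"gripper":1},
  {"ax":0,"ay":0,"az":24.9,"x":-0.405,"y":0.3875,"z":-0.111,"gripper":1},
  {"ax":0,"ay":0,"az":24.9,"x":-0.405,"y":0.3875,"z":-0.111,"gripper":1},
  {"ax":0,"ay":0,"az":24.9,"x":-0.405,"y":0.3875,"z":-0.111,"gripper":1},
  {"ax":0,"ay":0,"az":24.9,"x":-0.405,"y":0.3875,"z":-0.111,"gripper":1},
  {"ax":0,"ay":0,"az":24.9,"x":-0.405,"y":0.3875,"z":-0.111,"gripper":1},
  {"ax":0,"ay":0,"az":24.9,"x":-0.405,"y":0.3875,"z":-0.111,"gripper":1},
  {"ax":0,"ay":0,"az":24.9,"x":-0.405,"y":0.3875,"z":-0.111,"gripper":1},
  {"ax":0,"ay":0,"az":24.9,"x":-0.405,"y":0.3875,"z":-0.061,"gripper":1},
  {"ax":0,"ay":0,"az":24.9,"x":-0.405,"y":0.3875,"z":-0.051,"gripper":1},
  {"ax":0,"ay":0,"az":24.9,"x":-0.405,"y":0.3875,"z":-0.051,"gripper":1},
])

```text
clock: 30.5
tool_pos: [0.5158, 0.3843, 0.0584]
tool_rot: [0.329, -3.122, 0.003]
wrist_force: [-0.5, 0.5, 0.1]
gripper_width: 0.58
grasp_force: 33.1
```

```bash
python3 - <<'E'
from h import *
plan([[(.5172,.3855,.0165,192)]])
j=cv2.resize(manip.capture("side"),None,fx=4,fy=4,interpolation=2); q=proj("side",[.52,.371,.03])[0]*4
print(q)
cv2.imwrite("pics/n1.png",cv2.getRectSubPix(j,(500,500),(float(q[0]),float(q[1]))))
E
```

```text
t 30.5 pose [ 5.158000e-01  3.843000e-01  5.840000e-02 -1.679842e+02] tilt [ 0.0026 -0.0015 -1.    ] w 0.58 gf 33.1 j7 0.46
call
  x -0.0016 y 0.0009 z 0.0419 az 0.0
[ 522.15428025 1181.66106653]
```

View pics/n1.png

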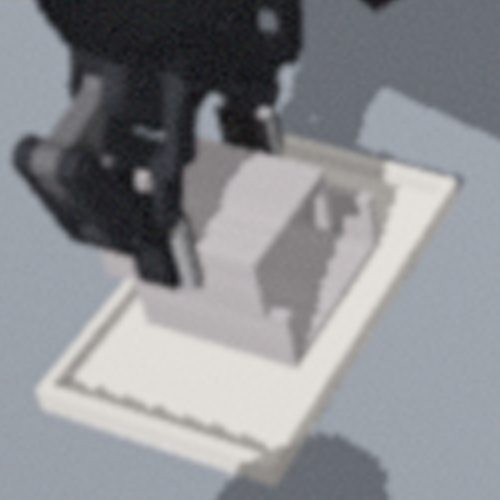

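The narrow channel is held level above the wide one at (230,260), parallel and shifted towards the free side of the tray. I'll lower it in steps.

Request:
apply_moves([
  {"ax":0,"ay":0,"az":0,"x":0,"y":0,"z":0.006,"gripper":1},
  {"ax":0,"ay":0,"az":0,"x":0,"y":0,"z":0.01,"gripper":1},
  {"ax":0,"ay":0,"az":0,"x":0,"y":0,"z":0.01,"gripper":1},
])

```text
clock: 30.85
tool_pos: [0.5164, 0.3858, 0.0495]
tool_rot: [-0.33, 3.124, -0.0]
wrist_force: [0.0, -0.0, -0.3]
gripper_width: 0.576
grasp_force: 33.1
```

```bash
python3 - <<'E'
from h import *
plan([[(.5172,.3855,.0165,192)]])
E
```

```text
t 30.85 pose [ 5.164000e-01  3.858000e-01  4.950000e-02 -1.679449e+02] tilt [-2.e-04 -0.e+00 -1.e+00] w 0.576 gf 33.1 j7 0.45
call
  x -0.0007 y -0.0004 z 0.0330 az 0.1
```

Request:
apply_moves([
  {"ax":0,"ay":0,"az":0,"x":-0.0005,"y":0,"z":0.01,"gripper":1},
  {"ax":0,"ay":0,"az":0,"x":-0.0005,"y":0,"z":0.02,"gripper":1},
  {"ax":0,"ay":0,"az":0,"x":-0.0005,"y":0,"z":0.026,"gripper":1},
  {"ax":0,"ay":0,"az":0,"x":-0.0005,"y":0,"z":0.03,"gripper":1},
  {"ax":0,"ay":0,"az":0,"x":-0.0005,"y":0,"z":0.032,"gripper":1},
  {"ax":0,"ay":0,"az":0,"x":-0.0005,"y":0,"z":0.033,"gripper":1},
  {"ax":0,"ay":0,"az":0,"x":-0.0005,"y":0,"z":0.0332,"gripper":1},
])

```text
clock: 31.55
tool_pos: [0.5168, 0.3861, 0.0163]
tool_rot: [-0.33, 3.124, 0.0]
wrist_force: [0.1, 0.2, -0.5]
gripper_width: 0.575
grasp_force: 33.1
```

Request:
apply_moves([
  {"ax":0,"ay":0,"az":0,"x":0,"y":0,"z":0.0006,"gripper":1},
  {"ax":0,"ay":0,"az":0,"x":0,"y":0,"z":0.0012,"gripper":1},
  {"ax":0,"ay":0,"az":0,"x":0,"y":0,"z":0.0012,"gripper":1},
])

```text
clock: 31.85
tool_pos: [0.5168, 0.3862, 0.0162]
tool_rot: [-0.33, 3.123, -0.0]
wrist_force: [-6.1, -5.0, 20.0]
gripper_width: 0.574
grasp_force: 35.4
```

Contact at the expected height. I'll open only partly, then lift straight up.

Request:
apply_moves([
  {"ax":0,"ay":0,"az":0,"x":0,"y":0,"z":-0.001,"gripper":-0.4},
  {"ax":0,"ay":0,"az":0,"x":0,"y":0,"z":-0.001,"gripper":-0.4},
  {"ax":0,"ay":0,"az":0,"x":0,"y":0,"z":-0.001,"gripper":-0.4},
  {"ax":0,"ay":0,"az":0,"x":0,"y":0,"z":-0.001,"gripper":-0.4},
  {"ax":0,"ay":0,"az":0,"x":0,"y":0,"z":-0.01,"gripper":-0.4},
  {"ax":0,"ay":0,"az":0,"x":0,"y":0,"z":-0.03,"gripper":-0.4},
  {"ax":0,"ay":0,"az":0,"x":0,"y":0,"z":-0.07,"gripper":-0.4},
  {"ax":0,"ay":0,"az":0,"x":0,"y":0,"z":-0.12,"gripper":-0.4},
  {"ax":0,"ay":0,"az":0,"x":0.1,"y":-0.17,"z":-0.16,"gripper":-0.4},
  {"ax":0,"ay":0,"az":0,"x":0.1,"y":-0.17,"z":-0.16,"gripper":-0.4},
  {"ax":0,"ay":0,"az":0,"x":0.1,"y":-0.17,"z":-0.16,"gripper":-0.4},
  {"ax":0,"ay":0,"az":0,"x":0.1,"y":-0.17,"z":-0.16,"gripper":-0.4},
  {"ax":0,"ay":0,"az":0,"x":0.1,"y":-0.17,"z":-0.16,"gripper":-0.4},
  {"ax":0,"ay":0,"az":0,"x":0.1,"y":-0.17,"z":-0.16,"gripper":-0.4},
  {"ax":0,"ay":0,"az":0,"x":0.1,"y":-0.17,"z":-0.16,"gripper":-0.4},
])

```text
clock: 33.35
tool_pos: [0.4548, 0.1999, 0.1758]
tool_rot: [-0.331, 3.123, 0.001]
wrist_force: [-0.3, 0.5, -0.3]
gripper_width: 0.699
grasp_force: 0.0
```

```bash
python3 - <<'E'
from h import *
plan([])
s=manip.capture("side"); t=manip.capture("top")
j=cv2.resize(s,None,fx=4,fy=4,interpolation=2); q=proj("side",[.52,.371,.03])[0]*4
a=cv2.getRectSubPix(j,(400,560),(float(q[0]),float(q[1])))
b=cv2.resize(s[90:250,90:380],(400,221)); c=cv2.resize(t[60:305,50:470],(400,233))
r=np.vstack([b,c,np.zeros((560-454,400,3),np.uint8)]); cv2.imwrite("pics/f.png",np.hstack([a,r]))
E
```

```text
t 33.35 pose [   0.4548    0.1999    0.1758 -167.8892] tilt [-1.3e-03  5.0e-04 -1.0e+00] w 0.699 gf 0.0 j7 0.7
```

View pics/f.png

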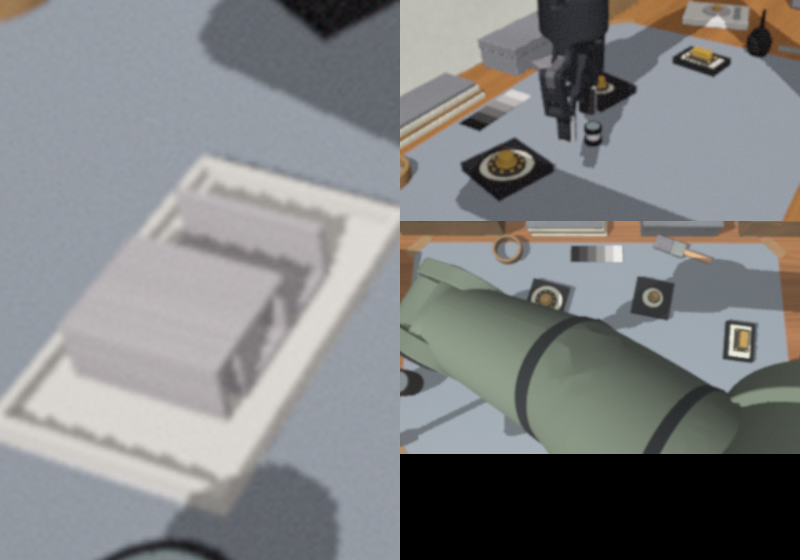

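All three ornaments sit in their wells and the loupe is standing. The narrow channel lies on the wide one: narrow web corners at (140,238), (283,283), (222,372), (65,330), and the wide far flange from (180,193) to (330,240). I'll check the numbers before handing in.

```bash
python3 - <<'E'
from h import *
q=proj("side",[.52,.371,.03])[0]*4
f=lambda pts,z: ray("side",(np.array(pts,float)+q-[200,280]+.5)/4-.5,z)
n=f([(140,238),(283,283),(222,372),(65,330)],.037); w=f([(180,193),(330,240)],.033)
e=np.diff(n,axis=0); print("nar",n.mean(0),np.hypot(*e.T).round(4),np.degrees(np.arctan2(e[:,1],e[:,0])).round(1))
d=w[0]-w[1]; L=np.hypot(*d); d/=L; m=np.array([-d[1],d[0]]); v=n.mean(0)-w.mean(0)
print("flange",w.mean(0),L,np.degrees(np.arctan2(d[1],d[0])),"along",v@d,"shift",v@m-33)if 0 else print("flange L",L,"ang",np.degrees(np.arctan2(d[1],d[0])),"along",v@d,"shift",v@m-.033)
t=manip.capture("top"); hsv=cv2.cvtColor(t,cv2.COLOR_BGR2HSV).astype(int)
m=((hsv[...,0]>8)&(hsv[...,0]<35)&(hsv[...,1]>90)).astype(np.uint8)
for k,g in dict(large=(.64,.1395),small=(.65,-.16),obl=(.525,-.397)).items():
    u,vv=proj("top",[*g,.03])[0].astype(int); s=np.argwhere(m[vv-14:vv+15,u-14:u+15])
    print(k,len(s),ray("top",(s.mean(0)+[vv-14,u-14])[::-1],.034)-g)
E
```

```text
nar [0.51460091 0.38798243] [0.0683 0.0452 0.0684] [-169.7  102.2   13.9]
flange L 0.07437887828976794 ang 9.672410113519122 along -0.0006879005200998763 shift 0.020444225923609755
large 117 [[-0.00583981 -0.00043853]]
small 63 [[-0.00569117  0.00062304]]
obl 179 [[-0.00148403  0.00220656]]
```

```bash
python3 -c "
from bench import manip
print(manip.finish_job())"
```

```text
the job is handed in; nothing more can be done
None
```

I handed the job in at about 33 s of the 118 s allowed: the brooches and the plaque are in their wells, the two channels are interlocked in the tray (about 20 mm sideways shift), and the loupe was not touched; no verdict came back, but my last measurements were all within the limits.

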